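# Bring a stirrer up under a clamped flask with the lab jack

## Task

Take the slim stirrer out of its charging cradle and lay it flat on the platform of the lab jack, with its round plate centred under the clamped flask. There is no room for a hand under the flask, so hold the stirrer by its control end when sliding it in. Then turn the jack's crank by its knob until the stirring plate just touches the bottom of the flask, lifting it barely if at all; leave the things round about where they stand and do not knock the flask.

Things in the scene. Friction and masses are not known exactly. Their poses are not given: they have to be found in the camera images.
- stirrer: slim cordless stirrer, the loose thing to move: flat white slab 160 x 58 x 20 mm (x, y, z), about 0.2 kg, evenly weighted. Origin at its centre, half-way up, z up. Its round steel plate (51 mm across, flush with the top) is centred at x = +25 mm; the far end is at x = +80, the control end, with a flat grey dial, at x = -80 mm. It starts in the cradle.
- dock: grey charging cradle, fixed; origin on the bench under the stirrer's centre, axes as the stirrer's in it. Floor 10 mm thick. From x = -91 to +4 mm a wall 7 mm thick, 28 mm high, 80 mm wide over all, closely surrounds the control end, which cannot be gripped there. From x = +4 to +76 mm only a tongue 42 mm wide lies under the plate end, which is free to grip across its 58 mm. Open above.
- jack: base of the aluminium scissor lab jack, 120 x 110 mm (x, y), fixed to the bench. Origin at the middle of its underside, z up. +x points to the retort stand at its back, -x is its open front; the crank is on its -y side.
- platform: the lab jack's platform, 120 x 100 mm (x, y) with a rubber top, same axes as the jack. Origin at the middle of its top face, 128 to 141 mm above the bench at the start. It stays wherever the crank leaves it.
- crank (a joint): angle (rad) of the jack's crank. Growing = clockwise seen from the crank's side (looking along the jack's +y): the knob goes over the top towards the jack's +x. It raises the platform by 12 mm a turn (1.91 mm per rad) and the crank's axis by half as much. Light friction (0.05 N m), stays where left; 0 to 6.3 at the start, stops at -1 and 26 rad.
- crank_knob (a point): middle of the free-running black crank knob: a round grip 16 mm thick, 36 mm long, along the jack's y axis, crank arm at its inner end. It runs on a circle of 28 mm radius in the jack's x-z plane about point crank_axis: at crank angle q it is 28 sin q mm to the jack's +x and 28 cos q mm above the axis. Free space above it and beyond its outer end.
- crank_axis (a point): centre of the knob's circle, on the crank's axis 119 mm to the -y side of the jack's middle, 68 to 74 mm above the bench at the start; axes as the jack's.
- flask: flask with a round bulb 57 mm across, neck 22 mm, 150 mm tall, clamped upright by its neck. Origin at the middle of its flat underside, straight above the platform's middle, 178 mm above the bench at the start. The clamp only rests on a collar of the stand's rod: flask and clamp (0.27 kg) ride straight up when lifted from below and sink back; sideways they are rigid.
- stand: retort stand, fixed, origin and axes as the jack's: dark foot from x = 75 to 145 mm, rod 12 mm thick and 430 mm high at x = +125 mm; the clamp arm runs forward from it to the flask's neck, 282 mm above the bench.
- instrument_corner (a point): near right top corner of the big white instrument at the back left, fixed, 230 mm above the bench: from here the instrument reaches 343 mm to the room's +x and 531 mm to its +y (room axes: x away from the robot, y to its left), and down to the bench; a flat tin stands on it, 10 mm high.
- marker: marker pen lying fixed at the back, 132 mm long, 18 mm thick; origin at its middle.
- beaker: bystander, loose: glass beaker 86 mm across, 151 mm tall with its rod; origin at the middle of its underside (so for all bystanders).
- cassette: bystander, loose: cuvette cassette box 47 x 53 mm, 50 mm tall.
- dropper_bottle: bystander, loose: amber dropper bottle 37 mm across, 98 mm tall.
- timer: bystander, loose: flat timer 66 x 66 mm, 20 mm tall.
- strip_box: bystander, loose: open card box of paper strips 54 x 112 mm, 46 mm tall.
- tape_roll: bystander, loose: roll of tape 68 mm across, 18 mm tall.
- stir_plate (a point): middle of the stirrer's round steel plate, on its top face (25 mm to +x and 10 mm above the stirrer's centre)

How it is judged:
By the outcome, as a careful person would: the job done as asked, in the order asked, and still so for the second after the job is handed in, with the robot touching nothing.
It also fails if it takes over 72 s, if anything falls off the work surface, if the arm or the gripper's body presses on something with over 40 N, if the wrist force passes 120 N, or if a joint passes its speed limit or range.

## Robot

A 6-joint arm with a two-finger parallel gripper is mounted at the origin on a cart in front of the work surface, level with it; the furniture and walls round the work are solid. World frame = base frame: x ahead of the robot, y to its left, z up, the work surface at z = 0. Lengths are in mm, angles in rad, forces in N, time in s.
With the tool pointing down it reaches from about 275 to 875 mm from the base axis. Payload 12.5 kg.
Tool frame: the origin (TCP) lies between the finger pads; the fingertips stand robot.tip_extent ahead of it and the grasp point (between the pads) lies 5 mm behind it (robot.tip_extent is the distance from the TCP to the fingertips, in mm); y points along the fingers, x is the direction in which the jaws open and shut, and the axes are right-handed (so a half turn about y gives the same grasp; the last joint's range is limited). The gripper opens to 85 mm and grips with 20 to 120 N. Pads are 22 mm wide; open, the fingers measure 114 mm over their backs; the gripper's body (76 mm by 85 mm) begins 54 mm behind the grasp point. The pads swing forward as they close: fully open they stand 13 mm farther back than shut.
Start: joints at [-1.361, 0.351, 1.652, -0, 1.139, -0.085], TCP at [159.821, -526.252, 216.39] pointing down, gripper open.
Joint ranges: [-2.75, 2.75], [-0.79, 2.1], [0.01, 2.65], [-1.57, 4.71], [0.07, 3.14], [-2.87, 2.87]. Speed limits (rad/s): [2.22, 2.22, 2.79, 3.14, 3.14, 3.14].

## Interface

Orientations are given as a unit quaternion [w, x, y, z].
In Python, from bench import robot gives the robot as it stands.
- The arm moves only by the shell command python3 -m jog 'ROWS' [OPENING]. ROWS is JSON, a list of rows, each a list of 2 entries, a list of its own where there are three numbers: the shift along the tool's x, y, z in m, then the turn, a rotation vector about the tool's x, y, z in rad. A call has exactly 5 rows; each row shifts and turns the commanded pose from where the row before left it, along the tool's axes as they then stand; what a row does not reach is not made up. A row lasts 1/12 s, in which the tool goes at most 41.7 mm and 7.16 degrees, less where a joint would pass 70% of its speed; a pose out of reach is approached as far as the arm can. A call with a gripper value outside its range is refused whole. OPENING is the finger opening in m, from 0 to 0.0854, set as the call begins (- or left out, the last holds). The fingers move at their own pace and stop on an object; the grip force is fixed at half the most. Time passes only in rows, so rows that do not move let the fingers close, or fill a call up. It gives the time, the measured TCP pose, the force and the opening at its end, in the units of the state.
- robot.read_state(): the state, without advancing time (a new reading comes with each control period).
- robot.grab_frame(name): name is "scene" or "top"; returns a dict with "image" (384x512x3 uint8, red, green, blue), "depth" (384x512 float32, mm along the optical axis (not along the pixel's ray), 0 where there is no reading), "K" (3x3 intrinsics, pixels), "world_to_cam" (4x4, takes a point from world to camera coordinates). Camera axes: x right, y down, z forward; pixel columns grow to the right and rows downward; lengths in mm; the calibration is good to about 2 mm. A picture is of the moment at which its call begins.
- robot.finish_job(): hands the job in, once; it reports no verdict.
Trained networks look in a picture, given as the dict that the camera call returned (one of the last four; its "shot" number tells which), for a name from the list of things; names that differ only in an ending like _2 or _b are one class to them, and where a whole thing is asked for, a point or a joint stands for the part that bears it (a point fixed in the world has none). Each returns a list of dicts, best first, with "score" (0 to 1); they miss things now and then, are a little off and sometimes report something else, mostly with a low value. They report only what shows in the picture. A call takes as long as a camera call.
- robot.silhouettes(picture, name): "pixels" (384x512 bool, what is visible of it) and "pixel" ([column, row] in pixels, amid what is visible of it).
- robot.mark_of(picture, name): "pixel" ([column, row] in pixels: a listed point, or the origin of a listed thing).
The state is a dict: "time_s": time; "joints": joint angles; "joint_velocities": joint speeds; "effort": joint torques, N m; "eef_pos": TCP position; "ee_rot": TCP orientation; "ft_force": force on the tool from outside, world axes, zero at the start; "wrist_torque": the same for the moment, N m; "opening": finger opening in mm.
Only numpy, scipy, OpenCV 4.12 (cv2) and the standard library are available. Lean on these libraries where they do the work, as an engineer would, in place of code of your own. Each camera call takes 0.05 s, during which the arm holds its last target.

## Working session

There is one attempt and no reset: what is moved stays moved. The work goes in short steps, Python scripts to look and compute and a shell command to move; the robot and the scene stay as the last step left them, time stands still between calls to the robot, and variables do not carry over. Pictures are saved under pics/ and viewed, and the job is handed in when it is done.

```bash
ls; mkdir -p pics; python3 - <<'E'
from bench import robot
import cv2
print(robot.tip_extent, robot.read_state())
for n in ("scene","top"):
    f=robot.grab_frame(n); cv2.imwrite(f"pics/{n}0.png",cv2.cvtColor(f["image"],cv2.COLOR_RGB2BGR)); print(f["K"],f["world_to_cam"])
E
```

```text
pics
14.0 {'time_s': 0.0, 'joints': array([-1.36059577e+00,  3.51232486e-01,  1.65246335e+00, -4.03309444e-05,
        1.13908404e+00, -8.46429205e-02]), 'joint_velocities': array([ 9.39495395e-04, -3.31819151e-04, -1.07813334e-04,  7.41605086e-04,
        1.23038318e-05, -3.13281412e-04]), 'effort': array([ 1.84039855e-03, -5.06102693e+01, -2.91406220e+01,  6.82676614e-05,
        4.55835223e-03,  7.05031297e-06]), 'eef_pos': array([ 159.74039368, -525.91147985,  215.84556264]), 'ee_rot': array([ 0.56829205, -0.56775628,  0.42145091, -0.4208041 ]), 'ft_force': array([-0.31106235,  0.27957865,  0.35638477]), 'wrist_torque': array([0.01442994, 0.04374674, 0.02614157]), 'opening': 85.29754719686532}
[[413.76249459   0.         256.77562235]
 [  0.         413.76249459 193.53404927]
 [  0.           0.           1.        ]] [[-6.22591608e-01 -7.82292587e-01  1.99498749e-02  3.60238729e+02]
 [-3.80328816e-01  2.80209851e-01 -8.81380980e-01  3.27271680e+02]
 [ 6.83907655e-01 -5.56327914e-01 -4.71984715e-01  1.20732577e+03]
 [ 0.00000000e+00  0.00000000e+00  0.00000000e+00  1.00000000e+00]]
[[489.1318881    0.         244.67749203]
 [  0.         489.1318881  193.25401842]
 [  0.           0.           1.        ]] [[-7.41972843e-04 -9.99973135e-01  7.29240362e-03  2.40836783e+01]
 [-9.82818237e-01 -6.16787571e-04 -1.84575006e-01  5.41871522e+02]
 [ 1.84574545e-01 -7.30405691e-03 -9.82791376e-01  1.54167964e+03]
 [ 0.00000000e+00  0.00000000e+00  0.00000000e+00  1.00000000e+00]]
```

View pics/scene0.png

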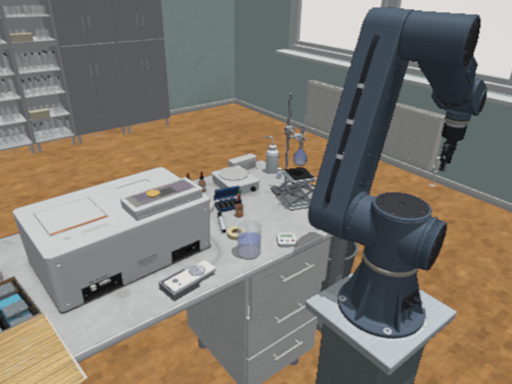

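View pics/top0.png

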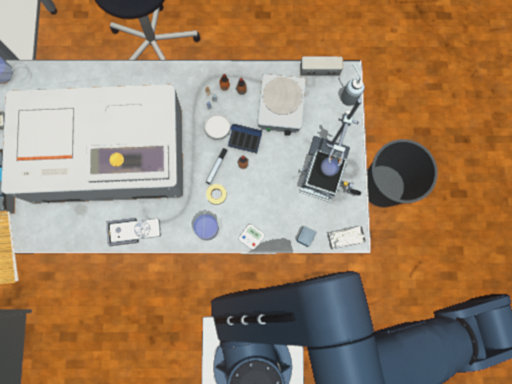

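```bash
cat > h.py <<'E'
from bench import robot
import numpy as np, cv2
from scipy.spatial.transform import Rotation as R
def ray(f,px):
    T=np.array(f["world_to_cam"]);K=np.array(f["K"]);Rm=T[:3,:3];c=-Rm.T@T[:3,3]
    d=Rm.T@np.linalg.inv(K)@np.array([px[0],px[1],1.]);return c,d
def at_z(f,px,z):
    c,d=ray(f,px);return c+d*(z-c[2])/d[2]
def proj(f,p):
    T=np.array(f["world_to_cam"]);q=T[:3,:3]@np.asarray(p,float)+T[:3,3];q=np.array(f["K"])@q;return q[:2]/q[2]
def tri(a,pa,b,pb):
    ca,da=ray(a,pa);cb,db=ray(b,pb)
    s=np.linalg.lstsq(np.stack([da,-db],1),cb-ca,rcond=None)[0]
    p,q=ca+s[0]*da,cb+s[1]*db
    return (p+q)/2,np.linalg.norm(p-q)
def cloud(f):
    D=f["depth"];v,u=np.mgrid[:384,:512];K=f["K"];T=np.array(f["world_to_cam"])
    P=np.stack([(u-K[0,2])/K[0,0]*D,(v-K[1,2])/K[1,1]*D,D],-1)
    return (P-T[:3,3])@T[:3,:3]
def save(f,n,box=None,s=1):
    im=cv2.cvtColor(f["image"],cv2.COLOR_RGB2BGR)
    if box: im=im[box[1]:box[3],box[0]:box[2]]
    cv2.imwrite(f"pics/{n}.png",cv2.resize(im,None,fx=s,fy=s,interpolation=cv2.INTER_CUBIC))
def world_rot():
    w,x,y,z=robot.read_state()["ee_rot"];return R.from_quat([x,y,z,w])
E
python3 - <<'E'
from h import *
np.set_printoptions(precision=1,suppress=True)
a=robot.grab_frame("top");b=robot.grab_frame("scene")
for n in "stirrer stir_plate dock jack platform crank crank_knob crank_axis flask stand instrument_corner marker beaker cassette dropper_bottle timer strip_box tape_roll".split():
    r=[]
    for f in (a,b):
        m=robot.mark_of(f,n); r.append(m[:2] if m else None)
    s=[[(np.round(x["pixel"]),round(x["score"],2)) for x in q] if q else None for q in r]
    t=tri(a,r[0][0]["pixel"],b,r[1][0]["pixel"]) if r[0] and r[1] else None
    print(n,s,t)
save(a,"topdock",(95,195,215,260),6)
save(a,"topjack",(280,70,400,260),3)
save(b,"scjack",(260,80,330,260),3)
print(world_rot().as_matrix())
E
```

```text
stirrer [[(array([133., 231.]), 0.89)], [(array([191., 278.]), 0.89), (array([248., 255.]), 0.43)]] (array([421. , 386.6,  18.3]), np.float64(2.467378263321092))
stir_plate [[(array([142., 227.]), 0.95)], [(array([193., 271.]), 0.57)]] (array([436.9, 362.2,  23.3]), np.float64(7.818953993151993))
dock [[(array([131., 227.]), 0.66)], [(array([194., 278.]), 0.73)]] (array([425.7, 385.5,  19.8]), np.float64(24.54323381713228))
jack [[(array([319., 180.]), 0.81), (array([306., 239.]), 0.37)], [(array([295., 200.]), 0.96)]] (array([ 594.7, -222.9,   13.7]), np.float64(6.102243703344541))
platform [[(array([327., 167.]), 0.86), (array([216., 166.]), 0.37)], [(array([299., 171.]), 0.71)]] (array([ 606.7, -234.5,  139.2]), np.float64(6.821969214281995))Traceback (most recent call last):
  File "<stdin>", line 7, in <module>
ValueError: it knows: beaker, cassette, crank_axis, crank_knob, dock, dropper_bottle, flask, instrument_corner, jack, marker, platform, stand, stir_plate, stirrer, strip_box, tape_roll, timer
```

```bash

python3 - <<'E'
from h import *
np.set_printoptions(precision=1,suppress=True)
a=robot.grab_frame("top");b=robot.grab_frame("scene")
for n in "stirrer stir_plate dock jack platform crank_knob crank_axis flask stand instrument_corner marker beaker cassette dropper_bottle timer strip_box tape_roll".split():
    r=[]
    for f in (a,b):
        m=robot.mark_of(f,n); r.append(m[:2] if m else None)
    s=[[(np.round(x["pixel"],1).tolist(),round(x["score"],2)) for x in q] if q else None for q in r]
    t=tri(a,r[0][0]["pixel"],b,r[1][0]["pixel"]) if r[0] and r[1] else None
    print(n,s,t)
save(a,"topdock",(95,195,215,260),6)
save(a,"topjack",(280,70,400,260),3)
save(b,"scjack",(260,80,330,260),3)
print(world_rot().as_matrix())
E
```

```text
stirrer [[([135.4, 234.5], 0.98)], [([190.0, 276.5], 0.7)]] (array([414. , 384.3,  25.7]), np.float64(13.004987139375576))
stir_plate [[([139.4, 229.0], 0.82)], [([194.4, 271.7], 0.71)]] (array([428. , 366.8,  28.1]), np.float64(1.430630918226726))
dock [[([131.8, 231.1], 0.49), ([173.3, 191.8], 0.23)], [([192.8, 281.1], 0.91)]] (array([417.9, 388.7,  11. ]), np.float64(14.541772751688045))
jack [[([321.8, 180.4], 0.73), ([252.9, 236.7], 0.58)], [([295.3, 202.0], 0.77), ([251.0, 256.5], 0.63)]] (array([ 600.8, -233.6,   -3.7]), np.float64(11.870418156917857))
platform [[([328.2, 166.5], 0.91), ([326.8, 167.4], 0.29)], [([300.1, 172.2], 0.68)]] (array([ 607.5, -239.5,  132.9]), np.float64(10.61757875441686))
crank_knob [[([355.8, 190.4], 0.5)], None] None
crank_axis [[([361.0, 190.4], 0.91), ([135.7, 231.8], 0.36)], [([326.9, 181.1], 0.98), ([195.7, 279.4], 0.48)]] (array([ 545.1, -346.9,   84.9]), np.float64(0.4558415012619809))
flask [[([326.5, 170.0], 0.65)], [([294.3, 159.9], 0.56), ([222.7, 222.0], 0.37)]] (array([ 593.1, -210.7,  197.9]), np.float64(22.80908330828576))
stand [No
[... 513 characters left out ...]
, 0.63)]] (array([486.1, -36.4,  78.3]), np.float64(310.216478512975))
dropper_bottle [[([242.0, 162.3], 0.59)], [([240.8, 212.3], 0.7), ([295.7, 200.9], 0.53)]] (array([650.7,  29.3,  17.1]), np.float64(9.419993915935455))
timer [[([249.8, 235.1], 0.67)], [([289.3, 239.5], 0.62)]] (array([403.3,   1.7,  13.1]), np.float64(15.982978083291464))
strip_box [[([345.3, 236.8], 0.77), ([136.6, 229.7], 0.21)], [([189.5, 276.0], 0.2)]] (array([ 519.4,  -20.5, -109.5]), np.float64(648.5002852324968))
tape_roll [[([213.5, 197.6], 0.77), ([305.3, 240.6], 0.71)], [([235.0, 235.4], 0.43)]] (array([537.1, 130.1,   8.2]), np.float64(6.284477563215277))
[[ 0.3  0.   1. ]
 [-1.   0.   0.3]
 [-0.  -1.   0. ]]
```

View pics/topdock.png

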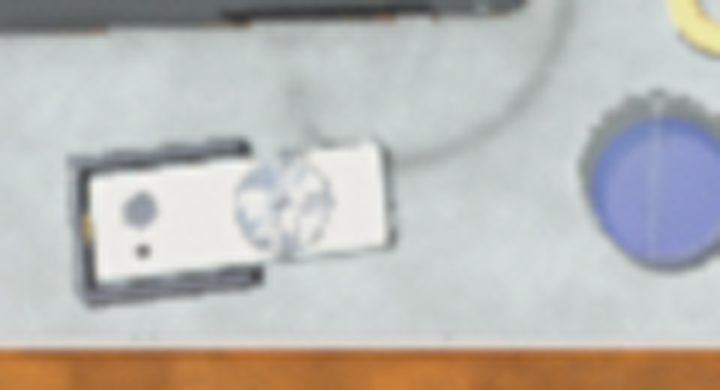

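View pics/topjack.png

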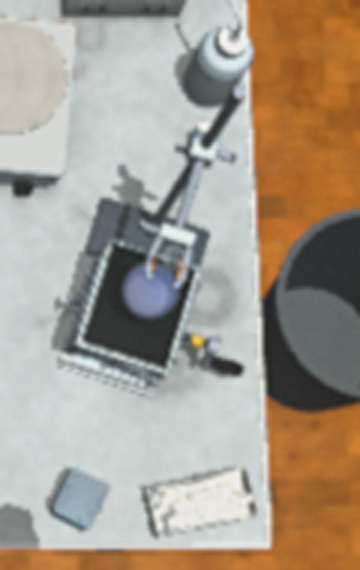

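View pics/scjack.png

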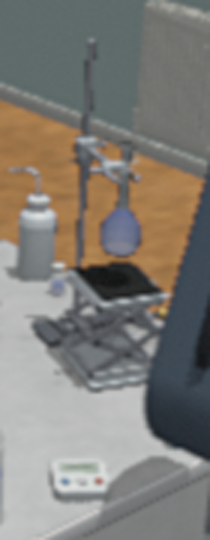

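```bash

cat >> h.py <<'E'
def seg(f,n):
    s=robot.silhouettes(f,n)
    return s[0] if s else None
def rect(P2):
    (c,wh,ang)=cv2.minAreaRect(P2.astype(np.float32)); return np.round(c,1),np.round(wh,1),round(ang,1)
E
python3 - <<'E'
from h import *
np.set_printoptions(precision=1,suppress=True)
a=robot.grab_frame("top");b=robot.grab_frame("scene")
for f,fn in ((a,"top"),(b,"scene")):
  C=cloud(f)
  for n in ("stirrer","dock","platform","jack","flask","crank_knob","beaker","cassette","timer","strip_box","tape_roll","dropper_bottle","marker"):
    s=seg(f,n)
    if not s: print(fn,n,None);continue
    m=s["pixels"]&(f["depth"]>0); P=C[m]
    if len(P)<5: print(n,len(P));continue
    print(fn,n,round(s["score"],2),len(P),"med",np.median(P,0),"z5/95",np.percentile(P[:,2],[5,50,95]),"rect",rect(P[:,:2]))
  np.save(f"c_{fn}.npy",C)
E
```

```text
top stirrer 0.95 830 med [424.3 382.9  28.3] z5/95 [21.9 28.3 34.7] rect (array([424.4, 382.9]), array([ 57.2, 158.7]), 6.7)
top dock 0.52 225 med [401.5 446.6  25.2] z5/95 [ 7.3 25.2 32.6] rect (array([418.9, 425.1]), array([80. , 97.2]), 5.9)
top platform 0.87 821 med [ 577.6 -211.6  134.8] z5/95 [129.4 134.8 140.9] rect (array([ 593.9, -225.8]), array([100. , 120.5]), 70.9)
top jack 0.55 1400 med [ 567.3 -213.9  132.2] z5/95 [  9.9 132.2 139.8] rect (array([ 597.5, -260.9]), array([197.5, 149.2]), 82.4)
top flask None
top crank_knob 0.46 37 med [ 547.  -334.7   50.9] z5/95 [45.8 50.9 57.7] rect (array([ 548.1, -334.8]), array([31.5, 12.7]), 71.4)
top beaker 0.78 660 med [436.4 150.6  63.8] z5/95 [ 53.7  63.8 114.9] rect (array([438.8, 147.9]), array([84.5, 98.3]), 68.0)
top cassette None
top timer 0.94 378 med [402.6   3.1  17.5] z5/95 [11.6 17.5 23.6] rect (array([403.8,   1.5]), array([64.7, 67.4]), 55.8)
top strip_box 0.78 599 med [ 399.9 -304.3   35.6] z5/95 [ 0.8 35.6 46.2] rect (array([ 400.3, -313.9]), array([ 54.1, 126.5]), 11.7)
top tape_roll None
top dropper_bottle None

[... 905 characters left out ...]
ray([ 80. , 275.6]), 50.0)
scene cassette None
scene timer 0.62 254 med [399.3  10.5  18.2] z5/95 [ 6.7 18.2 21.6] rect (array([405.1,   0.8]), array([72.7, 75.1]), 56.2)
scene strip_box 0.66 1133 med [ 582.4 -212.8   75.7] z5/95 [  9.8  75.7 137.4] rect (array([1089. , -748.3]), array([ 157.7, 2466.1]), 42.5)
scene tape_roll 0.46 101 med [557.  141.9  16.7] z5/95 [ 3.6 16.7 20.5] rect (array([557.2, 137.4]), array([29.2, 62.8]), 54.1)
scene dropper_bottle 0.49 161 med [645.9  38.8  41.8] z5/95 [ 5.2 41.8 89.3] rect (array([616. ,  58.5]), array([ 31.4, 355.2]), 53.0)
scene marker 0.53 88 med [634.4 128.6  17.4] z5/95 [ 8.4 17.4 21.4] rect (array([650.2, 119.4]), array([ 19.2, 148.3]), 62.5)
```

```bash

cat > to.py <<'E'
import sys
from h import *
def to(p,yaw=None):
    s=robot.read_state();Rm=world_rot().as_matrix()
    d=Rm.T@(np.array(p)-s["eef_pos"])
    print("tool delta m",np.round(d/1000,4),"dist",np.round(np.linalg.norm(d),1))
    y=np.degrees(np.arctan2(Rm[1,0],Rm[0,0])); print("yaw of tool x",round(y,2),"down axis",np.round(Rm[:,1],4), "joints",np.round(s["joints"],2))
    if yaw is not None:
        # desired: y down, x at yaw
        c,sn=np.cos(np.radians(yaw)),np.sin(np.radians(yaw))
        D=np.array([[c,0,-sn],[sn,0,c],[0,-1,0]]); D[:,2]=np.cross(D[:,0],D[:,1])
        print("turn rotvec tool",np.round(R.from_matrix(Rm.T@D).as_rotvec(),4), "delta after turn",np.round(D.T@(np.array(p)-s["eef_pos"])/1000,4))
v=[float(x) for x in sys.argv[1:]]
to(v[:3],v[3] if len(v)>3 else None)
E
python3 to.py 380 -300 230; python3 to.py 429.7 338.2 230 6.7
```

```text
tool delta m [-0.1525 -0.0136  0.2764] dist 316.0
yaw of tool x -73.11 down axis [ 0.  0. -1.] joints [-1.36  0.35  1.65  0.    1.14 -0.08]
tool delta m [-0.7487 -0.0136  0.5094] dist 905.7
yaw of tool x -73.11 down axis [ 0.  0. -1.] joints [-1.36  0.35  1.65  0.    1.14 -0.08]
turn rotvec tool [-0.     -1.3929  0.    ] delta after turn [ 0.3689 -0.0136  0.8271]
```

```bash
python3 -m jog '[[[-0.015,-0.0015,0.028],[0,0,0]],[[-0.015,-0.0015,0.028],[0,0,0]],[[-0.015,-0.0015,0.028],[0,0,0]],[[-0.015,-0.0015,0.028],[0,0,0]],[[-0.015,-0.0015,0.028],[0,0,0]]]' 0.0854
python3 -m jog '[[[-0.015,-0.0015,0.028],[0,0,0]],[[-0.015,-0.0015,0.028],[0,0,0]],[[-0.015,-0.0015,0.028],[0,0,0]],[[-0.015,-0.0015,0.028],[0,0,0]],[[-0.015,-0.0015,0.028],[0,0,0]]]'
python3 to.py 400 0 230 6.7
```

```text
time_s: 4.32
eef_pos: [272.8, -412.7, 224.0]
ee_rot: [-0.568, 0.568, -0.421, 0.421]
ft_force: [0.4, 0.3, 0.3]
opening: 85.1
time_s: 4.73
eef_pos: [385.1, -300.1, 231.7]
ee_rot: [-0.568, 0.568, -0.421, 0.421]
ft_force: [-0.0, -0.6, 0.5]
opening: 85.8
tool delta m [-0.2828  0.0016  0.1014] dist 300.5
yaw of tool x -73.11 down axis [ 3.e-04 -3.e-04 -1.e+00] joints [-0.76  0.22  1.79  0.    1.13  0.52]
turn rotvec tool [ 1.000e-04 -1.393e+00  4.000e-04] delta after turn [0.0498 0.0017 0.2963]
```

```bash
python3 -m jog '[[[-0.035,0,0.0125],[0,0,0]],[[-0.035,0,0.0125],[0,0,0]],[[-0.035,0,0.0125],[0,0,0]],[[-0.035,0,0.0125],[0,0,0]],[[-0.035,0,0.0125],[0,0,0]]]'
python3 -m jog '[[[-0.035,0,0.0125],[0,-0.116,0]],[[-0.035,0,0.0125],[0,-0.116,0]],[[-0.035,0,0.0125],[0,-0.116,0]],[[0,0,0.035],[0,-0.116,0]],[[0,0,0.035],[0,-0.116,0]]]'
python3 to.py 429.7 338.2 200 6.7
```

```text
time_s: 5.15
eef_pos: [392.8, -114.1, 231.5]
ee_rot: [0.568, -0.568, 0.421, -0.421]
ft_force: [1.2, -1.3, 0.1]
opening: 85.5
time_s: 5.57
eef_pos: [439.1, 41.8, 232.0]
ee_rot: [0.666, -0.665, 0.238, -0.239]
ft_force: [1.1, -0.8, 0.1]
opening: 85.4
tool delta m [-0.1958  0.0319  0.2227] dist 298.3
yaw of tool x -39.49 down axis [ 1.4e-03 -1.0e-04 -1.0e+00] joints [-0.01  0.13  1.9  -0.    1.11  0.68]
turn rotvec tool [-3.000e-04 -8.062e-01  1.400e-03] delta after turn [0.0252 0.032  0.2955]
```

```bash
python3 -m jog '[[[-0.018,0,0.03],[0,-0.116,0]],[[-0.015,0,0.032],[0,-0.116,0]],[[-0.012,0,0.034],[0,-0.116,0]],[[-0.008,0,0.035],[0,-0.116,0]],[[-0.004,0,0.035],[0,-0.116,0]]]'
python3 -m jog '[[[0,0,0.03],[0,-0.116,0]],[[0,0,0.03],[0,-0.1,0]],[[0,0,0.03],[0,0,0]],[[0,0,0],[0,0,0]],[[0,0,0],[0,0,0]]]'
python3 to.py 429.7 338.2 100 6.7
```

```text
time_s: 5.98
eef_pos: [462.4, 218.0, 231.4]
ee_rot: [0.706, -0.706, 0.039, -0.039]
ft_force: [-0.2, 0.4, 0.1]
opening: 85.4
time_s: 6.4
eef_pos: [462.5, 306.6, 231.1]
ee_rot: [-0.706, 0.706, 0.036, -0.036]
ft_force: [-0.2, -1.2, -0.7]
opening: 85.4
tool delta m [-0.0294  0.1311  0.0348] dist 138.8
yaw of tool x 5.84 down axis [-4.e-04 -3.e-04 -1.e+00] joints [ 0.5   0.35  1.62 -0.    1.18  0.4 ]
turn rotvec tool [ 0.0003 -0.015  -0.0004] delta after turn [-0.0289  0.1311  0.0352]
```

```bash
python3 -m jog '[[[0,0,0],[0,-0.015,0]],[[-0.0145,0.03,0.0175],[0,0,0]],[[-0.0145,0.03,0.0175],[0,0,0]],[[0,0.035,0],[0,0,0]],[[0,0.035,0],[0,0,0]]]'
python3 to.py 429.7 338.2 20 6.7
python3 - <<'E'
from h import *
f=robot.grab_frame("top");save(f,"t1",(95,150,255,260),5)
f=robot.grab_frame("scene");save(f,"s1",(140,180,290,310),5)
E
```

```text
time_s: 6.82
eef_pos: [429.9, 336.7, 100.7]
ee_rot: [0.706, -0.706, -0.041, 0.04]
ft_force: [0.4, 1.0, 0.0]
opening: 85.3
tool delta m [-0.0002  0.0807  0.0015] dist 80.8
yaw of tool x 6.63 down axis [ 1.3e-03  7.0e-04 -1.0e+00] joints [ 0.58  0.49  1.76 -0.    0.89  0.46]
turn rotvec tool [-0.0006 -0.0013  0.0014] delta after turn [-0.0001  0.0807  0.0015]
```

View pics/s1.png

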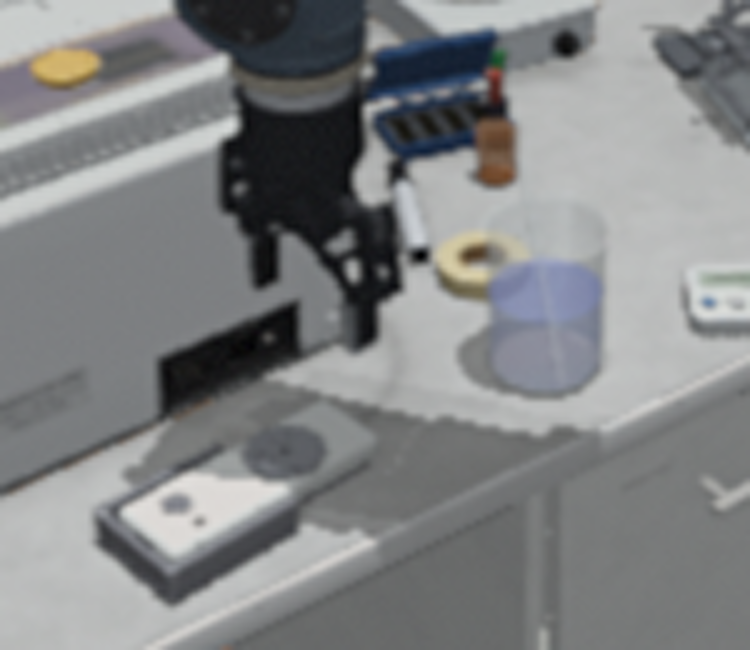

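View pics/t1.png

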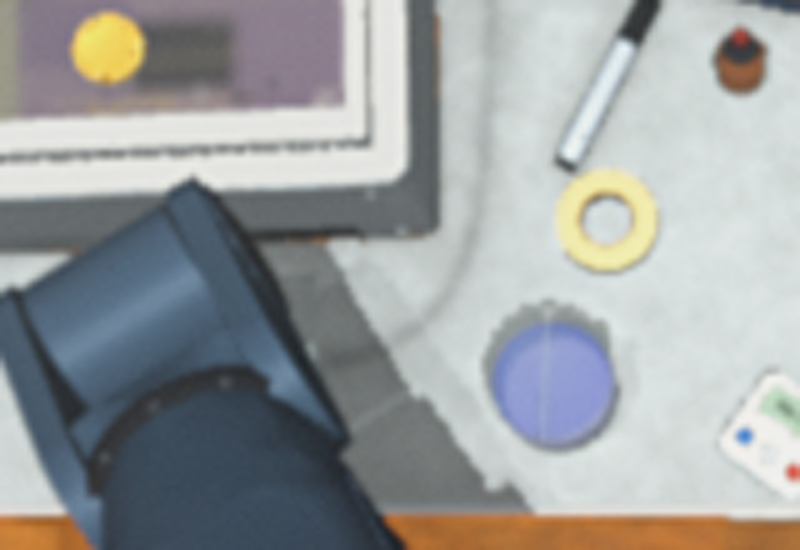

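```bash
python3 - <<'E'
from h import *
np.set_printoptions(precision=1,suppress=True)
f=robot.grab_frame("top");C=cloud(f);g=robot.grab_frame("scene");D=cloud(g)
for n,X in(("t",C),("s",D)):
    m=(X[...,1]>250)&(X[...,1]<440)&(X[...,0]>300)&(X[...,0]<513)&(X[...,2]>45)
    P=X[m]
    for z in range(50,500,25):
        q=P[(P[:,2]>=z)&(P[:,2]<z+25)]
        if len(q): print(n,z,len(q),"x",np.percentile(q[:,0],[2,98]),"y",np.percentile(q[:,1],[2,98]))
m=(C[...,2]>245)&(C[...,1]>220)&(C[...,0]>470)&(C[...,0]<700);P=C[m];print(len(P),P[:,0].max() if len(P) else 0, P[:,2].min() if len(P) else 0)
E
```

```text
t 350 16 x [410.9 479.3] y [251.6 289.7]
t 375 79 x [410.6 494.4] y [253.  405.7]
t 400 1106 x [386.9 482.3] y [271.4 396. ]
t 425 212 x [374.  471.5] y [260.1 389.3]
t 450 250 x [351.6 442.1] y [257.5 371.3]
t 475 449 x [313.7 412. ] y [251.4 352.5]
s 125 76 x [374.1 477.8] y [324.3 352.7]
s 150 93 x [372.1 481.4] y [326.3 354.2]
s 175 195 x [355.7 498.9] y [318.  357.8]
s 200 232 x [359.2 493.9] y [318.2 357.4]
s 225 161 x [362.4 490.6] y [318.6 372.2]
s 250 203 x [392.2 442.3] y [307.7 375. ]
s 275 223 x [393.3 442.1] y [311.6 374.2]
s 300 185 x [389.5 434.9] y [308.4 377.3]
s 325 146 x [374.4 423.2] y [310.2 401.3]
s 350 246 x [351.1 433.9] y [358.7 410.1]
s 375 386 x [329.5 434.6] y [343.1 412. ]
s 400 491 x [306.5 472.4] y [299.  407.4]
s 425 505 x [300.9 454.2] y [265.9 390.5]
s 450 336 x [300.7 386.5] y [305.  375.9]
s 475 276 x [302.8 371. ] y [316.3 357.8]
127 622.9845643900579 245.0233026758281
```

```bash
python3 -m jog '[[[0,0.02,0.0008],[0,0,0]],[[0,0.02,0.0007],[0,0,0]],[[0,0.02,0],[0,0,0]],[[0,0.014,0],[0,0,0]],[[0,0.007,0],[0,0,0]]]'
python3 -m jog '[[[0,0,0],[0,0,0]],[[0,0,0],[0,0,0]],[[0,0,0],[0,0,0]],[[0,0,0],[0,0,0]],[[0,0,0],[0,0,0]]]' 0.04
python3 -m jog '[[[0,0,0],[0,0,0]],[[0,0,0],[0,0,0]],[[0,0,0],[0,0,0]],[[0,0,0],[0,0,0]],[[0,0,0],[0,0,0]]]'
python3 to.py 429.7 338.2 20 6.7
```

```text
time_s: 7.43
eef_pos: [431.1, 338.6, 21.4]
ee_rot: [0.706, -0.706, -0.041, 0.04]
ft_force: [-0.8, -0.3, 0.0]
opening: 85.4
time_s: 7.85
eef_pos: [430.4, 338.8, 21.3]
ee_rot: [0.706, -0.706, -0.041, 0.04]
ft_force: [-0.3, -0.4, -0.6]
opening: 40.0
time_s: 8.27
eef_pos: [429.9, 338.6, 20.4]
ee_rot: [-0.706, 0.706, 0.041, -0.041]
ft_force: [0.4, -0.3, 0.2]
opening: 39.9
tool delta m [-0.0003  0.0004 -0.0003] dist 0.6
yaw of tool x 6.59 down axis [-1.e-04 -0.e+00 -1.e+00] joints [0.58 0.62 1.79 0.   0.73 0.47]
turn rotvec tool [ 0.     -0.0019 -0.0001] delta after turn [-0.0003  0.0004 -0.0003]
```

```bash
python3 - <<'E'
from h import *
f=robot.grab_frame("scene");save(f,"s2",(150,210,250,310),6)
f=robot.grab_frame("top");save(f,"t2",(95,150,255,260),5)
E
```

```text
(no output)
```

View pics/s2.png

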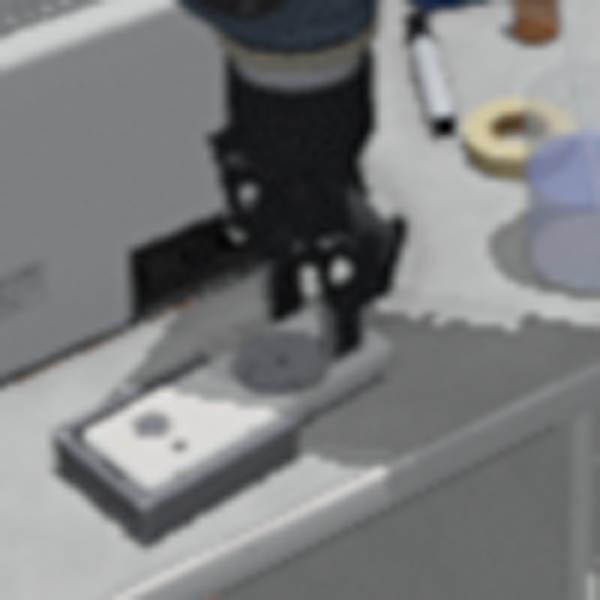

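```bash
python3 - <<'E'
from h import *
np.set_printoptions(precision=1,suppress=True)
g=robot.grab_frame("scene");D=cloud(g)
im=g["image"].astype(int)
m=(im.max(-1)<60)&(D[...,1]>290)&(D[...,1]<380)&(D[...,0]>370)&(D[...,0]<500)
m[:240]=0
P=D[m];v,u=np.nonzero(m)
for z in range(0,140,8):
    k=(P[:,2]>=z)&(P[:,2]<z+8)
    if k.any(): print(z,k.sum(),np.median(P[k],0),u[k].min(),u[k].max(),v[k].min(),v[k].max())
print(proj(g,[430,338,20]),proj(g,[430,338,6]),proj(g,[430,338,30]))
print(robot.tip_extent)
E
```

```text
32 2 [454.6 337.9  38. ] 197 199 261 262
40 12 [451.2 339.4  45.2] 195 209 259 267
48 17 [449.3 340.8  52.9] 195 209 257 268
56 19 [449.3 340.2  60. ] 195 209 256 266
64 19 [450.7 342.   67.7] 194 209 253 263
72 18 [451.3 342.4  76.5] 192 206 251 262
80 30 [453.3 346.1  85.7] 188 211 247 262
88 34 [400.4 345.7  92.2] 188 214 245 261
96 31 [402.6 347.   99.9] 188 214 243 259
104 52 [409.2 346.  108.1] 188 214 240 257
112 36 [409.6 350.3 115.7] 187 215 240 255
120 32 [405.8 350.8 125. ] 192 210 242 253
128 31 [408.5 349.6 132.4] 193 210 240 250
136 46 [404.4 347.3 139.5] 192 215 240 249
[202.4 269.9] [202.5 273.5] [202.2 267.4]
14.0
```

View pics/t2.png

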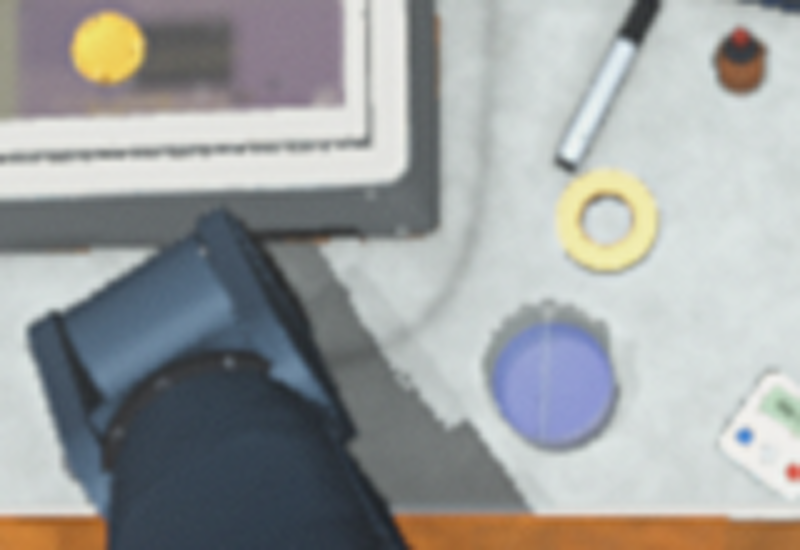

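```bash
python3 - <<'E'
from h import *
np.set_printoptions(precision=1,suppress=True)
g=robot.grab_frame("scene");D=cloud(g)
for x in (410,405,450,455):
  for z in (6,30,36): print(x,z,proj(g,[x,338 ,z]))
for u in (200,204,207,209):
  print(u,[(v,np.round(D[v,u]).tolist(),g["image"][v,u].tolist()) for v in range(258,274,2)])
E
```

```text
410 6 [205.9 276.7]
410 30 [205.7 270.7]
410 36 [205.6 269.1]
405 6 [206.8 277.6]
405 30 [206.5 271.5]
405 36 [206.4 269.9]
450 6 [199.2 270.3]
450 30 [198.9 264.3]
450 36 [198.8 262.7]
455 6 [198.4 269.5]
455 30 [198.  263.5]
455 36 [198. 262.]
200 [(258, [452.0, 331.0, 50.0], [92, 93, 93]), (260, [451.0, 333.0, 44.0], [57, 57, 57]), (262, [457.0, 329.0, 31.0], [123, 126, 127]), (264, [446.0, 336.0, 32.0], [136, 139, 139]), (266, [440.0, 340.0, 30.0], [93, 96, 100]), (268, [431.0, 345.0, 31.0], [93, 96, 100]), (270, [423.0, 350.0, 30.0], [93, 95, 99]), (272, [412.0, 357.0, 33.0], [93, 95, 100])]
204 [(258, [402.0, 346.0, 87.0], [28, 28, 30]), (260, [398.0, 349.0, 84.0], [45, 47, 49]), (262, [404.0, 346.0, 71.0], [75, 78, 81]), (264, [404.0, 346.0, 64.0], [81, 84, 86]), (266, [405.0, 346.0, 55.0], [77, 80, 83]), (268, [403.0, 347.0, 49.0], [76, 80, 82]), (270, [411.0, 343.0, 34.0], [90, 93, 97]), (272, [411.0, 343.0, 27.0], [112, 115, 116])]
207 [(258, [388.0, 345.0, 95.0], [21, 21, 24]), (260, [385.0, 347.0, 91.0], [24, 25, 28]), (262, [400.0, 338.0, 70.0], [20, 22, 24]), (264, [397.0, 340.0, 64.0], [20, 20, 24]), (266, [397.0, 340.0, 57.0], [20, 23, 25]), (268, [396.0, 341.0, 51.0], [41, 42, 44]), (270, [411.0, 333.0, 30.0], [129, 132, 132]), (272, [407.0, 335.0, 26.0], [129, 132, 132])]
209 [(258, [377.0, 344.0, 102.0], [19, 21, 23]), (260, [377.0, 344.0, 94.0], [23, 24, 26]), (262, [396.0, 333.0, 70.0], [36, 37, 38]), (264, [397.0, 333.0, 61.0], [36, 37, 39]), (266, [393.0, 335.0, 57.0], [37, 39, 40]), (268, [417.0, 321.0, 28.0], [95, 98, 98]), (270, [408.0, 327.0, 28.0], [136, 140, 139]), (272, [407.0, 328.0, 21.0], [116, 119, 119])]
```

```bash
python3 -m jog '[[[0,0,0],[0,0,0]],[[0,0,0],[0,0,0]],[[0,0,0],[0,0,0]],[[0,0,0],[0,0,0]],[[0,0,0],[0,0,0]]]' 0.0854
python3 - <<'E'
from h import *
g=robot.grab_frame("scene");D=cloud(g);save(g,"s3",(150,210,250,310),6)
im=g["image"].astype(int)
np.set_printoptions(precision=1,suppress=True)
m=(im.max(-1)<60)&(D[...,1]>290)&(D[...,1]<380)&(D[...,0]>350)&(D[...,0]<500)&(D[...,2]>10)&(D[...,2]<80)
m[:225]=0
P=D[m]; v,u=np.nonzero(m)
for x0,x1 in((350,430),(430,500)):
  k=(P[:,0]>x0)&(P[:,0]<x1);o=np.argsort(P[k][:,2])[:8]
  print(np.c_[P[k][o],u[k][o],v[k][o]])
E
```

```text
time_s: 8.88
eef_pos: [430.0, 338.6, 20.4]
ee_rot: [0.706, -0.706, -0.041, 0.041]
ft_force: [-0.4, 0.6, 0.5]
opening: 85.1
[[378.  338.   56.8 211.  269. ]
 [377.5 327.4  59.6 214.  267. ]
 [374.6 332.9  60.3 213.  268. ]
 [375.6 335.8  61.1 212.  268. ]
 [377.7 330.9  61.2 213.  267. ]
 [378.2 341.2  62.  210.  268. ]
 [375.7 339.3  62.7 211.  268. ]
 [378.3 330.3  64.3 213.  266. ]]
[[476.6 342.5  48.5 193.  256. ]
 [476.1 346.3  50.5 192.  256. ]
 [474.3 350.8  53.6 191.  256. ]
 [473.1 344.2  55.2 193.  255. ]
 [473.9 347.3  56.1 192.  255. ]
 [476.5 342.1  56.2 193.  254. ]
 [474.1 339.8  56.6 194.  254. ]
 [476.1 334.9  57.2 195.  253. ]]
```

View pics/s3.png

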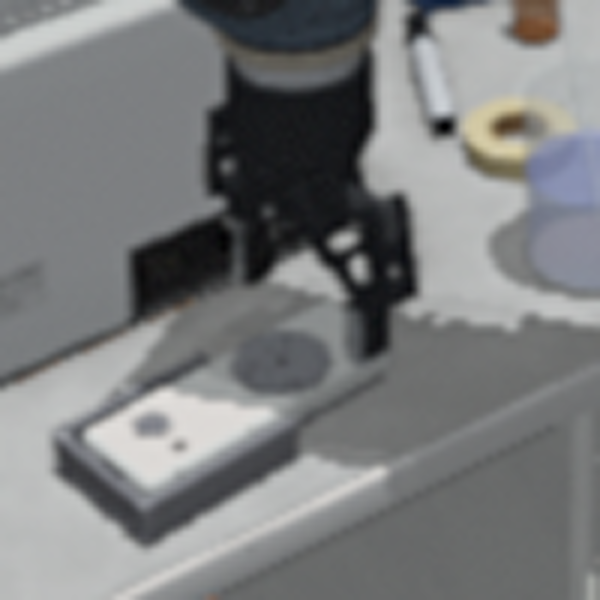

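```bash
python3 -m jog '[[[0,0.006,0],[0,0,0]],[[0,0.006,0],[0,0,0]],[[0,0.005,0],[0,0,0]],[[0,0.004,0],[0,0,0]],[[0,0,0],[0,0,0]]]'
python3 -m jog '[[[0,0.003,0],[0,0,0]],[[0,0.003,0],[0,0,0]],[[0,0.002,0],[0,0,0]],[[0,0,0],[0,0,0]],[[0,0,0],[0,0,0]]]'
python3 - <<'E'
from h import *
g=robot.grab_frame("scene");save(g,"s4",(150,210,250,310),6)
E
```

```text
time_s: 9.35
eef_pos: [429.4, 338.2, -1.8]
ee_rot: [-0.706, 0.706, 0.04, -0.041]
ft_force: [-0.1, 0.3, 0.1]
opening: 85.4
time_s: 9.77
eef_pos: [430.0, 338.6, -8.7]
ee_rot: [-0.706, 0.706, 0.041, -0.041]
ft_force: [-0.1, 0.1, 0.9]
opening: 85.7
```

View pics/s4.png

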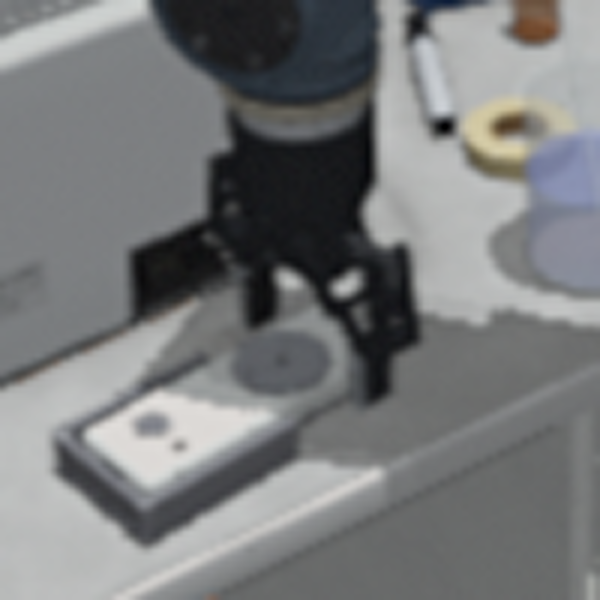

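```bash
python3 -m jog '[[[0,0.003,0],[0,0,0]],[[0,0.002,0],[0,0,0]],[[0,0,0],[0,0,0]],[[0,0,0],[0,0,0]],[[0,0,0],[0,0,0]]]' 0.05
python3 -m jog '[[[0,0,0],[0,0,0]],[[0,0,0],[0,0,0]],[[0,0,0],[0,0,0]],[[0,0,0],[0,0,0]],[[0,0,0],[0,0,0]]]'
```

```text
time_s: 10.23
eef_pos: [430.0, 338.5, -13.7]
ee_rot: [0.706, -0.706, -0.041, 0.041]
ft_force: [0.4, -0.2, -2.3]
opening: 56.7
time_s: 10.65
eef_pos: [429.9, 338.5, -13.6]
ee_rot: [-0.706, 0.706, 0.041, -0.041]
ft_force: [0.4, -0.9, -1.5]
opening: 56.8
```

```bash
python3 -m jog '[[[0,-0.004,0],[0,0,0]],[[0,-0.008,0],[0,0,0]],[[0,-0.012,0],[0,0,0]],[[0,-0.015,0],[0,0,0]],[[0,-0.015,0],[0,0,0]]]' 0.03
python3 -m jog '[[[0,-0.02,0],[0,0,0]],[[0,-0.025,0],[0,0,0]],[[0,-0.025,0],[0,0,0]],[[0,-0.025,0],[0,0,0]],[[0,-0.02,0],[0,0,0]]]'
python3 - <<'E'
from h import *
g=robot.grab_frame("scene");save(g,"s5",(140,170,260,310),5)
E
python3 to.py 558 -43 100 70.9;python3 to.py 558 -43 100 -109.1
```

```text
time_s: 11.07
eef_pos: [430.0, 338.6, 42.0]
ee_rot: [0.706, -0.706, -0.041, 0.041]
ft_force: [0.6, 0.1, -2.2]
opening: 56.8
time_s: 11.48
eef_pos: [430.1, 338.7, 158.6]
ee_rot: [0.706, -0.706, -0.041, 0.04]
ft_force: [0.3, -0.9, -1.2]
opening: 56.6
tool delta m [ 0.0813  0.0612 -0.3948] dist 407.8
yaw of tool x 6.59 down axis [ 0.006  0.004 -1.   ] joints [ 0.58  0.41  1.71 -0.    1.01  0.47]
turn rotvec tool [ 7.0000e-04 -1.1223e+00  7.6000e-03] delta after turn [-0.3202  0.062  -0.2447]
tool delta m [ 0.0813  0.0612 -0.3948] dist 407.8
yaw of tool x 6.59 down axis [ 0.006  0.004 -1.   ] joints [ 0.58  0.41  1.71 -0.    1.01  0.47]
turn rotvec tool [-8.6000e-03  2.0193e+00  8.0000e-04] delta after turn [0.3202 0.062  0.2447]
```

View pics/s5.png

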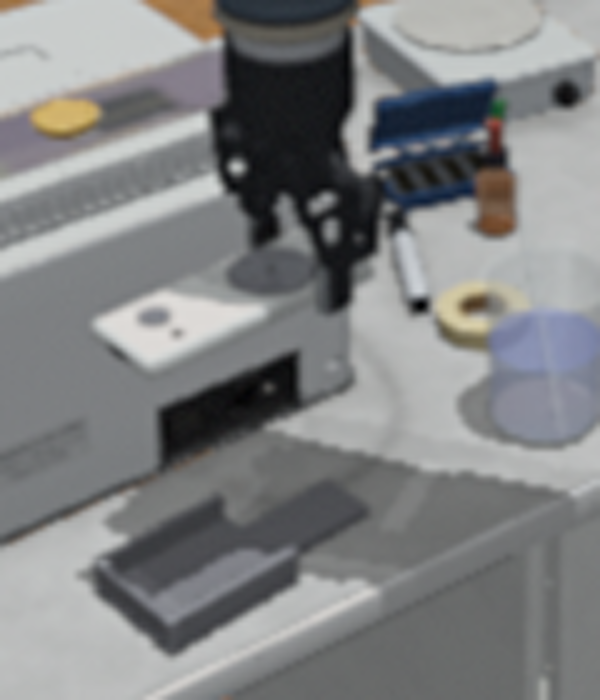

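```bash
python3 -m jog '[[[0,-0.01,-0.01],[0,0,0]],[[0,-0.01,-0.02],[0,0,0]],[[0,-0.01,-0.03],[0,0,0]],[[0,-0.01,-0.035],[0,0,0]],[[0,0,-0.035],[0,0,0]]]'
python3 -m jog '[[[0,0,-0.035],[0,0,0]],[[0.01,0,-0.035],[0,0,0]],[[0.015,0,-0.035],[0,0,0]],[[0.015,0,-0.035],[0,0,0]],[[0.015,0,-0.035],[0,0,0]]]'
python3 -m jog '[[[0.015,0,-0.035],[0,0,0]],[[0.01,0,-0.03],[0,0,0]],[[0,0,-0.02],[0,-0.06,0]],[[0,0,-0.01],[0,-0.1,0]],[[0,0,0],[0,-0.11,0]]]'
python3 -m jog '[[[0,0,0],[0,-0.11,0]],[[0,0,0],[0,-0.11,0]],[[0,0,0],[0,-0.11,0]],[[0,0,0],[0,-0.11,0]],[[0,0,0],[0,-0.11,0]]]'
python3 to.py 558 -43 100 70.9
```

```text
time_s: 11.95
eef_pos: [444.9, 207.9, 197.1]
ee_rot: [0.706, -0.706, -0.042, 0.04]
ft_force: [0.9, 0.3, -2.1]
opening: 57.1
time_s: 12.37
eef_pos: [519.4, 39.5, 195.6]
ee_rot: [-0.706, 0.706, 0.04, -0.041]
ft_force: [0.6, 0.4, -2.9]
opening: 57.0
time_s: 12.78
eef_pos: [555.4, -52.2, 195.2]
ee_rot: [-0.694, 0.694, 0.136, -0.136]
ft_force: [-0.3, 0.3, -2.1]
opening: 57.4
time_s: 13.2
eef_pos: [555.1, -50.0, 195.3]
ee_rot: [0.631, -0.63, -0.32, 0.321]
ft_force: [-0.0, 0.1, -2.3]
opening: 56.9
tool delta m [0.0074 0.0953 0.0017] dist 95.6
yaw of tool x 53.88 down axis [-1.1e-03  1.0e-04 -1.0e+00] joints [-0.17  0.39  1.65 -0.    1.1  -1.11]
turn rotvec tool [-0.001  -0.2971 -0.0004] delta after turn [ 0.0076  0.0953 -0.0005]
```

```bash
python3 -m jog '[[[0.007,0,0],[0,-0.1,0]],[[0,0,0],[0,-0.1,0]],[[0,0.015,0],[0,-0.07,0]],[[0,0.03,0],[0,0,0]],[[0,0.03,0],[0,0,0]]]'
python3 -m jog '[[[0,0.035,0],[0,0,0]],[[0,0.035,0],[0,0,0]],[[0,0.03,0],[0,0,0]],[[0,0.015,0],[0,0,0]],[[0,0,0],[0,0,0]]]'
python3 to.py 558 -43 -23 70.9
python3 - <<'E'
from h import *
np.set_printoptions(precision=1,suppress=True)
g=robot.grab_frame("scene");save(g,"s6",(200,140,320,260),5);f=robot.grab_frame("top");save(f,"t6",(190,130,330,260),5)
for fr in (g,f):
  s=seg(fr,"stirrer")
  if s:
    P=cloud(fr)[s["pixels"]];print(s["score"],len(P),np.percentile(P[:,2],[5,50,95]),rect(P[:,:2]))
E
```

```text
time_s: 13.62
eef_pos: [559.9, -44.4, 120.4]
ee_rot: [-0.582, 0.583, 0.401, -0.4]
ft_force: [-0.2, -0.0, -3.2]
opening: 56.6
time_s: 14.03
eef_pos: [557.2, -44.0, 2.2]
ee_rot: [0.584, -0.581, -0.399, 0.402]
ft_force: [-0.4, -0.7, -2.9]
opening: 57.1
tool delta m [ 0.0012  0.0252 -0.0005] dist 25.2
yaw of tool x 69.03 down axis [-0.0065  0.001  -1.    ] joints [-0.16  0.67  1.76 -0.    0.72 -1.37]
turn rotvec tool [-0.0064 -0.0327 -0.0013] delta after turn [ 0.0012  0.0252 -0.0004]
0.55 404 [33.2 45.2 48.9] (array([ 66.7, 347.3]), array([  88.7, 1494.4]), 50.0)
0.22 1196 [  6.1 227.1 352.3] (array([ 536.6, -179.3]), array([129.9, 707.9]), 63.7)
```

View pics/s6.png

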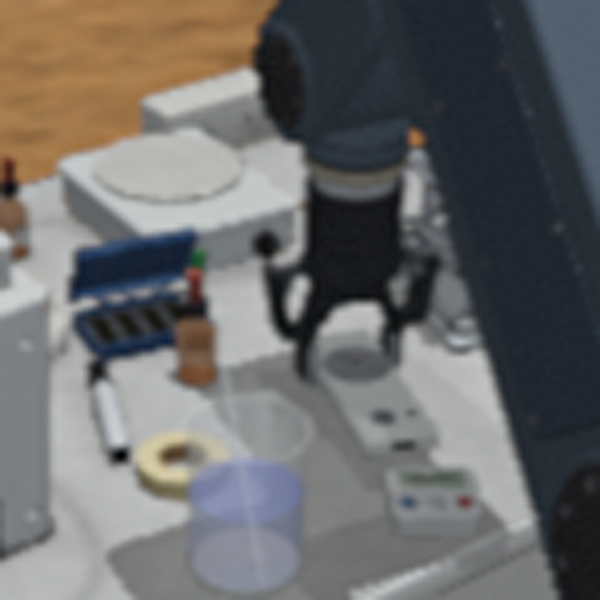

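View pics/t6.png

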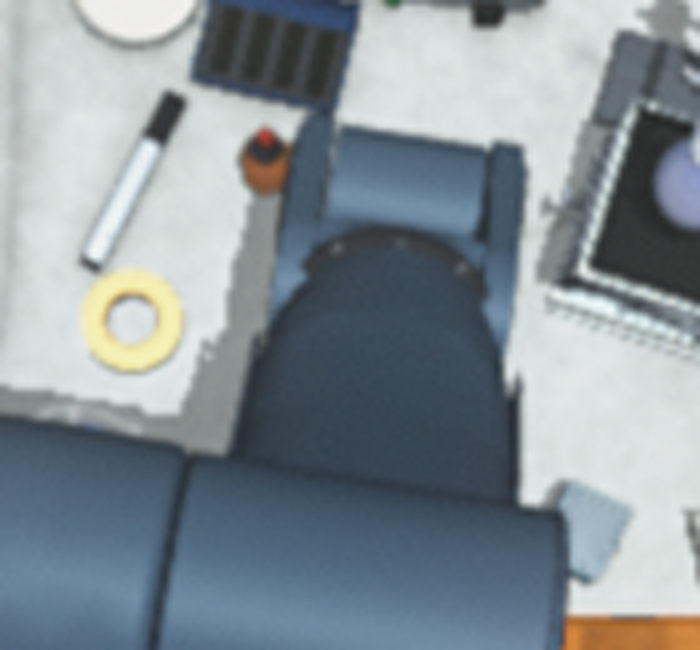

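```bash
python3 -m jog '[[[0,0.006,0],[0,-0.03,0]],[[0,0.006,0],[0,0,0]],[[0,0.006,0],[0,0,0]],[[0,0.004,0],[0,0,0]],[[0,0,0],[0,0,0]]]'
python3 -m jog '[[[0,0.001,0],[0,0,0]],[[0,0.001,0],[0,0,0]],[[0,0.001,0],[0,0,0]],[[0,0,0],[0,0,0]],[[0,0,0],[0,0,0]]]'
```

```text
time_s: 14.65
eef_pos: [559.8, -43.9, -17.1]
ee_rot: [0.577, -0.576, -0.409, 0.409]
ft_force: [0.4, -0.1, -1.6]
opening: 57.1
time_s: 15.07
eef_pos: [560.2, -43.9, -19.1]
ee_rot: [-0.576, 0.577, 0.409, -0.409]
ft_force: [-2.8, 0.3, 6.0]
opening: 56.9
```

```bash
python3 -m jog '[[[0,0,0],[0,0,0]],[[0,0,0],[0,0,0]],[[0,0,0],[0,0,0]],[[0,-0.01,0],[0,0,0]],[[0,-0.02,0],[0,0,0]]]' 0.0854
python3 -m jog '[[[0,-0.03,0],[0,0,0]],[[0,-0.035,0],[0,0,0]],[[0,-0.02,-0.02],[0,0,0]],[[0,0,-0.035],[0,0,0]],[[0,0,-0.035],[0,0,0]]]'
python3 - <<'E'
from h import *
np.set_printoptions(precision=1,suppress=True)
g=robot.grab_frame("scene");save(g,"s7",(200,140,320,260),5)
s=seg(g,"stirrer");C=cloud(g)
if s:
    P=C[s["pixels"]];P=P[(P[:,2]>12)&(P[:,2]<26)];print(s["score"],len(P),np.percentile(P[:,2],[5,50,95]),rect(P[:,:2]),P.mean(0))
for n in ("stirrer","stir_plate"):
  m=robot.mark_of(g,n)
  if m: print(n,m[0]["score"],m[0]["pixel"],at_z(g,m[0]["pixel"],10 if n=="stirrer" else 20))
E
```

```text
time_s: 15.48
eef_pos: [558.8, -43.7, 9.4]
ee_rot: [0.577, -0.576, -0.408, 0.41]
ft_force: [-0.0, 0.1, -0.2]
opening: 85.4
time_s: 15.9
eef_pos: [646.8, -73.9, 98.6]
ee_rot: [-0.576, 0.577, 0.41, -0.409]
ft_force: [0.3, 0.7, 0.3]
opening: 85.5
0.92 335 [15.3 19.6 22.9] (array([518. , -22.7]), array([ 57.4, 162.2]), 67.5) [515.6 -20.5  19.4]
stirrer 0.9 [272.6, 223.8] [515.8 -26.5  10. ]
stir_plate 0.91 [269.1, 218.0] [543.7 -32.1  20. ]
```

View pics/s7.png

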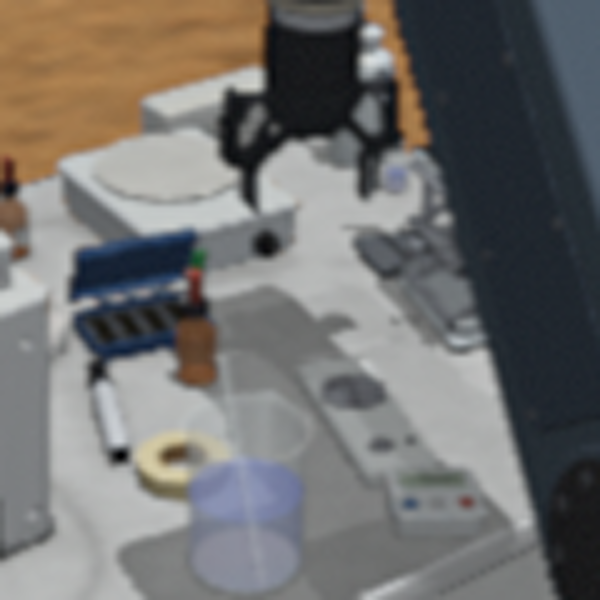

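```bash
python3 to.py 459 -6 98 70.9; python3 to.py 459 -6 -20 70.9
```

```text
tool delta m [ 0.0026 -0.0025  0.1978] dist 197.9
yaw of tool x 70.74 down axis [-5.e-04  1.e-04 -1.e+00] joints [-0.19  0.66  1.47  0.    1.01 -1.42]
turn rotvec tool [-0.0005 -0.0028 -0.    ] delta after turn [ 0.0031 -0.0026  0.1978]
tool delta m [0.0026 0.1155 0.1978] dist 229.1
yaw of tool x 70.74 down axis [-5.e-04  1.e-04 -1.e+00] joints [-0.19  0.66  1.47  0.    1.01 -1.42]
turn rotvec tool [-0.0005 -0.0028 -0.    ] delta after turn [0.0031 0.1154 0.1978]
```

```bash
python3 -m jog '[[[0,0,0.033],[0,0,0]],[[0.001,0,0.035],[0,0,0]],[[0.001,0,0.035],[0,0,0]],[[0,0,0.035],[0,0,0]],[[0,0,0.035],[0,0,0]]]'
python3 -m jog '[[[0,0.01,0.025],[0,0,0]],[[0,0.02,0],[0,0,0]],[[0,0.02,0],[0,0,0]],[[0,0,0],[0,0,0]],[[0,0,0],[0,0,0]]]'
python3 to.py 459 -6 -20 70.9
python3 - <<'E'
from h import *
np.set_printoptions(precision=1,suppress=True)
g=robot.grab_frame("scene");save(g,"s8",(200,160,320,280),5)
E
```

```text
time_s: 16.52
eef_pos: [479.3, -13.8, 95.5]
ee_rot: [0.577, -0.576, -0.409, 0.41]
ft_force: [0.3, -0.3, -0.3]
opening: 85.5
time_s: 16.93
eef_pos: [457.6, -6.2, 45.5]
ee_rot: [0.577, -0.576, -0.409, 0.41]
ft_force: [-0.3, -0.2, -0.8]
opening: 85.7
tool delta m [ 0.0006  0.0655 -0.0014] dist 65.5
yaw of tool x 70.78 down axis [-2.e-03  2.e-04 -1.e+00] joints [-0.12  0.46  2.01  0.    0.67 -1.35]
turn rotvec tool [-0.002  -0.0022 -0.0004] delta after turn [ 0.0006  0.0655 -0.0012]
```

View pics/s8.png

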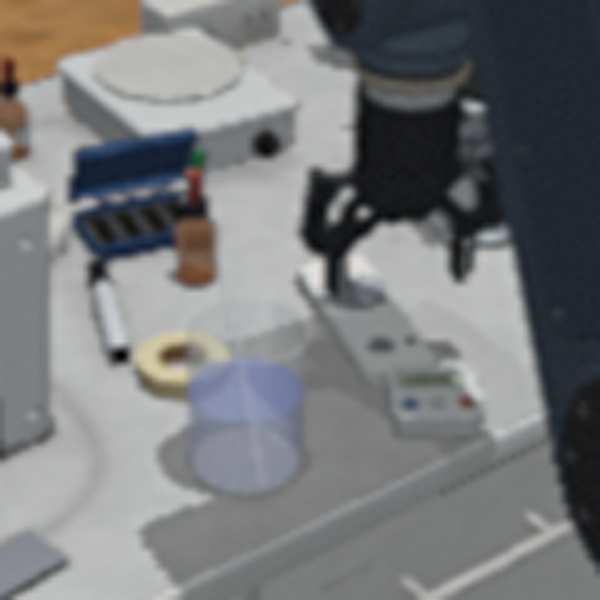

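```bash
python3 -m jog '[[[0,0.02,-0.0014],[0,0,0]],[[0,0.02,0],[0,0,0]],[[0,0.01,0],[0,0,0]],[[0,0.008,0],[0,0,0]],[[0,0,0],[0,0,0]]]'
python3 -m jog '[[[0,0.003,0],[0,0,0]],[[0,0.002,0],[0,0,0]],[[0,0,0],[0,0,0]],[[0,0,0],[0,0,0]],[[0,0,0],[0,0,0]]]'
python3 - <<'E'
from h import *
np.set_printoptions(precision=1,suppress=True)
g=robot.grab_frame("scene");save(g,"s9",(220,180,320,280),6)
E
```

```text
time_s: 17.4
eef_pos: [459.8, -6.9, -13.1]
ee_rot: [0.577, -0.576, -0.409, 0.41]
ft_force: [-0.4, 0.7, -0.2]
opening: 85.3
time_s: 17.82
eef_pos: [460.3, -6.9, -17.2]
ee_rot: [-0.576, 0.577, 0.41, -0.409]
ft_force: [-0.2, -0.2, 0.6]
opening: 85.2
```

View pics/s9.png

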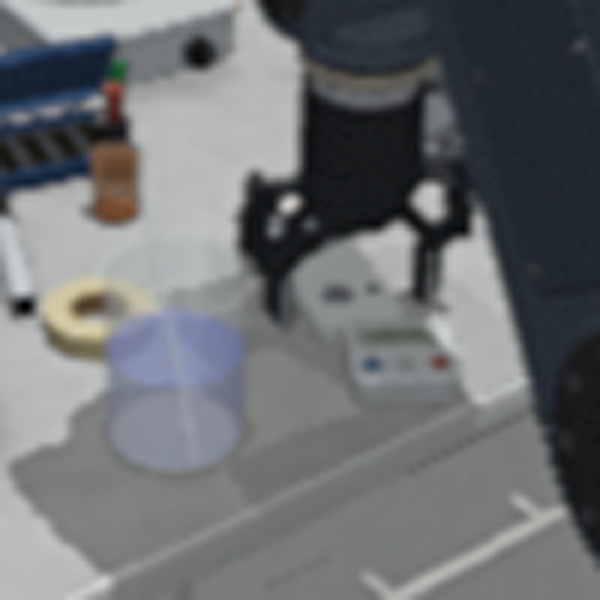

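```bash
python3 -m jog '[[[0,0.001,0],[0,0,0]],[[0,0.001,0],[0,0,0]],[[0,0,0],[0,0,0]],[[0,0,0],[0,0,0]],[[0,0,0],[0,0,0]]]' 0.03
python3 -m jog '[[[0,0,0],[0,0,0]],[[0,0,0],[0,0,0]],[[0,-0.003,0],[0,0,0]],[[0,-0.006,0],[0,0,0]],[[0,-0.01,0],[0,0,0]]]'
python3 -m jog '[[[0,-0.02,0],[0,0,0]],[[0,-0.03,0],[0,0,0]],[[0,-0.03,0],[0,0,0]],[[0,-0.03,0],[0,0,0]],[[0,-0.03,0],[0,0,0]]]'
python3 - <<'E'
from h import *
np.set_printoptions(precision=1,suppress=True)
print(robot.read_state()["eef_pos"])
g=robot.grab_frame("scene");save(g,"s10",(200,160,320,280),5)
s=seg(g,"stirrer");C=cloud(g)
if s:
    P=C[s["pixels"]];print(s["score"],len(P),np.percentile(P[:,2],[5,50,95]))
    P=P[(P[:,2]>80)&(P[:,2]<220)];print(rect(P[:,:2]),np.linalg.lstsq(np.c_[P[:,:2],np.ones(len(P))],P[:,2],rcond=None)[0][:2])
print(robot.read_state()["eef_pos"])
E
```

```text
time_s: 18.28
eef_pos: [460.4, -6.9, -19.1]
ee_rot: [-0.576, 0.577, 0.41, -0.409]
ft_force: [-1.5, 1.3, 9.1]
opening: 56.8
time_s: 18.7
eef_pos: [459.4, -6.8, -0.7]
ee_rot: [0.577, -0.576, -0.409, 0.41]
ft_force: [0.1, -0.0, -1.8]
opening: 56.9
time_s: 19.12
eef_pos: [459.5, -6.8, 141.5]
ee_rot: [0.577, -0.577, -0.409, 0.409]
ft_force: [1.0, -0.9, -2.3]
opening: 57.1
[459.5  -6.8 141.5]
0.46 209 [168.8 179.2 182.7]
(array([516. , -24.7]), array([ 57. , 161.6]), 70.2) [ 0.  -0.1]
[462.2  -7.1 144.1]
```

View pics/s10.png

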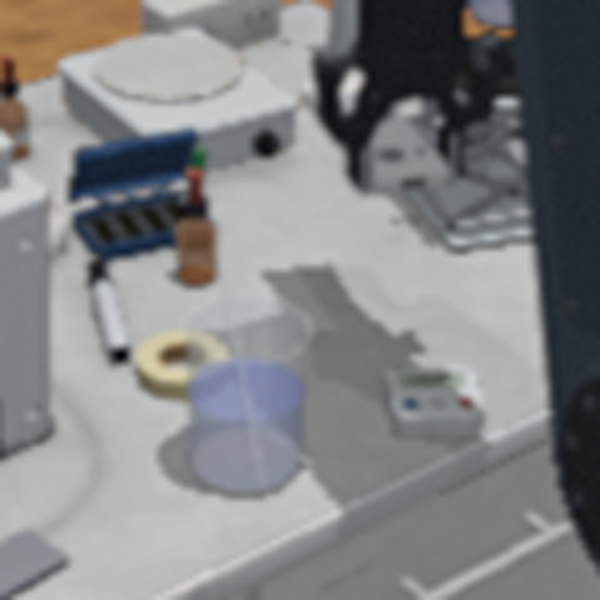

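```bash
python3 to.py 424 -167 141 70.9
```

```text
tool delta m [-0.1636  0.0029 -0.0166] dist 164.5
yaw of tool x 70.77 down axis [ 7.7e-03 -9.0e-04 -1.0e+00] joints [-0.12  0.29  1.95  0.    0.9  -1.35]
turn rotvec tool [ 0.0076 -0.0023  0.0017] delta after turn [-0.1636  0.0031 -0.0162]
```

```bash
python3 -m jog '[[[-0.025,0,-0.003],[0,-0.002,0]],[[-0.035,0,-0.003],[0,0,0]],[[-0.035,0,-0.003],[0,0,0]],[[-0.035,0,-0.004],[0,0,0]],[[-0.0335,0,-0.003],[0,0,0]]]'
python3 -m jog '[[[0,0,0],[0,0,0]],[[0,0,0],[0,0,0]],[[0,0,0],[0,0,0]],[[0,0,0],[0,0,0]],[[0,0,0],[0,0,0]]]'
python3 to.py 424 -167 121 70.9
python3 - <<'E'
from h import *
np.set_printoptions(precision=1,suppress=True)
f=robot.grab_frame("top");save(f,"t11",(280,120,380,250),5)
g=robot.grab_frame("scene");save(g,"s11",(250,80,340,230),4)
for fr in (f,g):
  C=cloud(fr)
  for n in ("stirrer","platform"):
    s=seg(fr,n)
    if s:
      P=C[s["pixels"]];P=P[(P[:,2]>100)&(P[:,2]<220)&(P[:,1]<0)&(P[:,1]>-400)]
      if len(P)>9: print(n,s["score"],len(P),np.percentile(P[:,2],[5,50,95]),rect(P[:,:2]))
  for n in ("stir_plate","flask","crank_knob","crank_axis"):
    m=robot.mark_of(fr,n)
    if m: print(n,m[0]["score"],np.round(m[0]["pixel"],1))
E
```

```text
time_s: 19.63
eef_pos: [420.5, -167.9, 139.2]
ee_rot: [0.576, -0.576, -0.41, 0.41]
ft_force: [0.6, 0.1, -2.2]
opening: 56.9
time_s: 20.05
eef_pos: [421.7, -165.6, 139.3]
ee_rot: [0.576, -0.576, -0.41, 0.41]
ft_force: [0.2, -0.0, -2.1]
opening: 56.9
tool delta m [-0.0005  0.0183 -0.0026] dist 18.5
yaw of tool x 70.96 down axis [-4.e-04  2.e-04 -1.e+00] joints [-0.48  0.28  1.97  0.    0.89 -1.72]
turn rotvec tool [-0.0004  0.0011  0.0001] delta after turn [-0.0005  0.0183 -0.0026]
stirrer 0.51 215 [159.4 176.1 181.4] (array([ 539.5, -211.3]), array([64.4, 50.4]), 73.4)
platform 0.8 601 [129.3 135.1 140.6] (array([ 593. , -227.6]), array([100.3, 115. ]), 69.0)
stir_plate 0.68 [317.1 198. ]
flask 0.86 [328.5 167.8]
crank_knob 0.61 [355.7 191.9]
crank_axis 0.5 [358.8 188.8]
platform 0.73 90 [184.  202.3 219.1] (array([ 589.4, -206.1]), array([41.8, 21.5]), 27.2)
stir_plate 0.35 [307.9 173.5]
flask 0.77 [297.4 162.3]
```

View pics/t11.png

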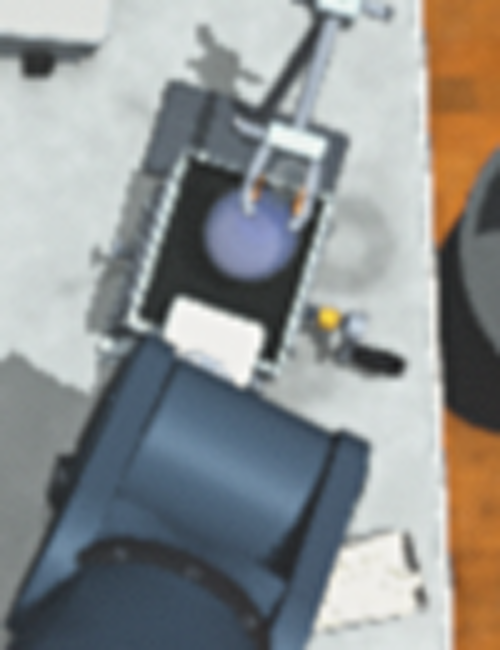

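View pics/s11.png

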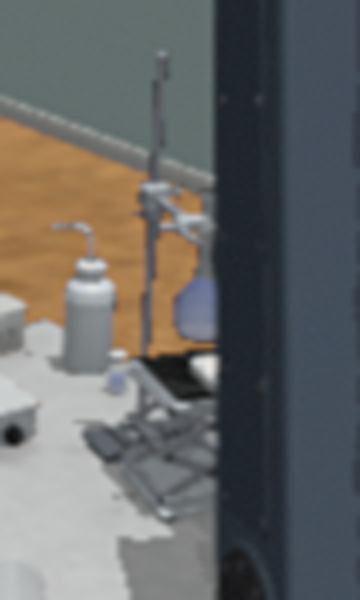

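```bash
python3 - <<'E'
from h import *
np.set_printoptions(precision=1,suppress=True)
f=robot.grab_frame("top");C=cloud(f);im=f["image"].astype(int)
jx=np.array([.945,-.327]);jy=np.array([.327,.945]);c0=np.array([594,-225.8])
m=(im.min(-1)>150)&(C[...,2]>155)&(C[...,2]<195)&(C[...,1]<-150)&(C[...,1]>-290)&(C[...,0]>500)&(C[...,0]<600)
v,u=np.nonzero(m)
W=np.array([at_z(f,(a,b),178.5)[:2] for a,b in zip(u,v)])
q=np.c_[(W-c0)@jx,(W-c0)@jy]
print(len(q),np.median(C[m][:,2]),rect(W))
print("x max",np.percentile(q[:,0],[90,95,98,100]),"y",np.percentile(q[:,1],[0,2,50,98,100]))
p=at_z(f,(316.4,179.4),178.5)[:2],at_z(f,(333.6,185.6),178.5)[:2]
print([((x-c0)@jx,(x-c0)@jy) for x in p])
# platform rim: dark pixels
for nm,col in(("plat",(im.max(-1)<70)),):
  m=col&(C[...,2]>122)&(C[...,2]<147)&(abs(C[...,0]-594)<90)&(abs(C[...,1]+226)<90)
  v,u=np.nonzero(m);W=np.array([at_z(f,(a,b),134.8)[:2] for a,b in zip(u,v)]);q=np.c_[(W-c0)@jx,(W-c0)@jy]
  print(nm,len(q),rect(W),np.percentile(q,[0,2,98,100],axis=0))
# flask bulb: bluish
m=(im[...,2]>im[...,0]+25)&(abs(C[...,0]-594)<80)&(abs(C[...,1]+226)<80)
v,u=np.nonzero(m);print("flask px",u.min(),u.max(),v.min(),v.max()); 
for z in (205,215): print(z,at_z(f,((u.min()+u.max())/2,(v.min()+v.max())/2),z))
s=robot.read_state();t=s["eef_pos"][:2]-c0;print("tcp jack",t@jx,t@jy,s["eef_pos"])
E
```

```text
200 176.41530371031985 (array([ 535.1, -207.5]), array([56.9, 36.6]), 67.3)
x max [-47.3 -46.2 -45.3 -44.3] y [-30.  -29.   -4.1  24.8  26.6]
[(np.float64(-43.27642415657713), np.float64(22.122148588245068)), (np.float64(-44.49714320150561), np.float64(-32.42171408074374))]
plat 421 (array([ 595.3, -227.9]), array([ 85.3, 105.9]), 71.5) [[-51.4 -44.7]
 [-47.3 -43.5]
 [ 52.3  39.8]
 [ 54.4  41.4]]
flask px 321 338 158 175
205 [ 593.8 -226.6  205. ]
215 [ 591.3 -224.7  215. ]
tcp jack -182.2873136633816 -0.4337149872275092 [ 421.6 -166.6  139.4]
```

```bash
python3 -m jog '[[[0,0.005,0],[0,0,0]],[[0,0.006,0],[0,0,0]],[[0,0.006,0],[0,0,0]],[[0,0,0],[0,0,0]],[[0,0,-0.005],[0,0,0]]]'
python3 -m jog '[[[0,0,-0.01],[0,0,0]],[[0,0,-0.01],[0,0,0]],[[0,0,-0.01],[0,0,0]],[[0,0,-0.01],[0,0,0]],[[0,0,-0.01],[0,0,0]]]'
python3 to.py 515.6 -198.7 117 70.9
python3 - <<'E'
from h import *
f=robot.grab_frame("top");save(f,"t12",(280,120,380,250),5)
E
```

```text
time_s: 21.22
eef_pos: [425.6, -167.9, 121.7]
ee_rot: [0.577, -0.576, -0.41, 0.41]
ft_force: [-0.0, -0.4, -1.8]
opening: 56.9
time_s: 21.63
eef_pos: [475.0, -185.1, 122.5]
ee_rot: [-0.576, 0.576, 0.41, -0.41]
ft_force: [-0.6, 0.0, -2.0]
opening: 56.8
tool delta m [ 0.0005  0.0055 -0.0428] dist 43.2
yaw of tool x 70.88 down axis [ 5.e-04 -2.e-04 -1.e+00] joints [-0.46  0.4   1.84  0.    0.9  -1.7 ]
turn rotvec tool [ 0.0006 -0.0004 -0.    ] delta after turn [ 0.0004  0.0055 -0.0428]
```

View pics/t12.png

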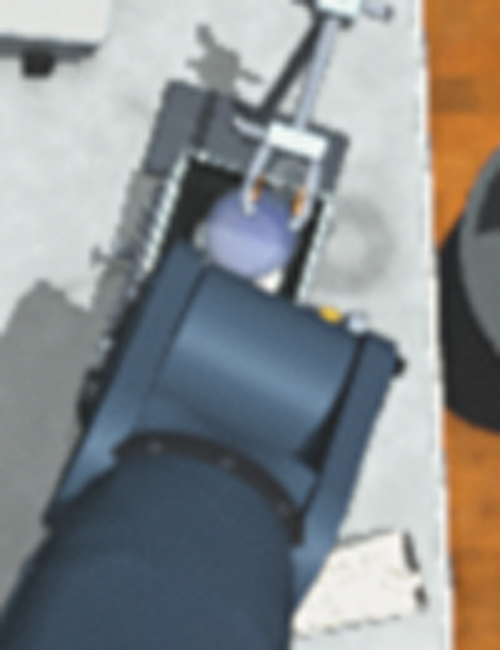

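```bash
python3 - <<'E'
from h import *
np.set_printoptions(precision=1,suppress=True)
jx=np.array([.945,-.327]);jy=np.array([.327,.945]);c0=np.array([594.5,-226.5])
for n in("top","scene"):
  f=robot.grab_frame(n);C=cloud(f);Q=C[...,:2]-c0;x=Q@jx;y=Q@jy;z=C[...,2];im=f["image"].astype(int)
  m=(abs(y)<110)&(x>-200)&(x<60)&(z>190)&(z<700)&(f["depth"]>0)
  for z0 in range(190,640,25):
    k=m&(z>=z0)&(z<z0+25)
    if k.sum()>3: print(n,z0,k.sum(),"x max",np.percentile(x[k],[50,90,98]),"y",np.percentile(y[k],[2,98]))
E
```

```text
top 190 44 x max [-15.3   5.5  19.3] y [-26.1  58.9]
top 215 165 x max [-10.5   6.6  15.3] y [-25.1  59. ]
top 240 51 x max [-11.1  -3.7  -0.5] y [-9.6 67.3]
top 265 160 x max [23.2 46.9 55.7] y [-19.6  31.2]
top 290 66 x max [27.6 37.  41. ] y [-15.4  23.7]
top 315 36 x max [3.2 7.8 9.5] y [-9.8  8.8]
top 390 22 x max [-153.9  -84.1  -79.1] y [-45.2  69.3]
top 415 520 x max [-121.   -89.7  -83.3] y [-59.9  66.9]
top 440 805 x max [-125.6 -107.2  -97.8] y [-58.5  63.1]
top 465 187 x max [-149.7 -133.7 -126.6] y [-56.7  68.8]
top 490 405 x max [-183.9 -172.7 -160.3] y [-51.8  68. ]
top 515 100 x max [-196.4 -192.4 -190.3] y [-15.4  47.8]
scene 190 51 x max [-17.   -0.4   9. ] y [13.5 64.2]
scene 215 65 x max [-12.4   4.9  13.7] y [ 7.2 69.2]
scene 240 21 x max [-118.5    3.3    6.9] y [ 6.4 70.1]
scene 265 42 x max [29.4 40.3 42.4] y [ 0.4 35.4]
scene 290 6 x max [32.  36.4 36.4] y [ 0.8 34.7]
scene 390 4 x max [-92.  -91.4 -91.2] y [64.  64.7]
```

```bash
python3 -m jog '[[[0,0,-0.01],[0,0,0]],[[0,0,-0.01],[0,0,0]],[[0,0,-0.01],[0,0,0]],[[0,0,-0.008],[0,0,0]],[[0,0,-0.004],[0,0,0]]]'
python3 -m jog '[[[0,0,0],[0,0,0]],[[0,0,0],[0,0,0]],[[0,0.001,0],[0,0,0]],[[0,0.001,0],[0,0,0]],[[0,0,0],[0,0,0]]]'
python3 to.py 515.6 -198.7 117 70.9
python3 - <<'E'
from h import *
np.set_printoptions(precision=1,suppress=True)
f=robot.grab_frame("top");save(f,"t13",(300,140,370,200),10)
g=robot.grab_frame("scene");save(g,"s13",(260,110,330,210),6)
E
```

```text
time_s: 22.2
eef_pos: [513.8, -198.6, 122.4]
ee_rot: [-0.576, 0.576, 0.41, -0.41]
ft_force: [-0.6, 0.6, -2.0]
opening: 56.9
time_s: 22.62
eef_pos: [512.8, -198.2, 120.2]
ee_rot: [0.576, -0.576, -0.41, 0.41]
ft_force: [-0.2, 0.1, -2.8]
opening: 56.5
tool delta m [ 0.0004  0.0032 -0.0028] dist 4.2
yaw of tool x 70.87 down axis [-5.e-04  2.e-04 -1.e+00] joints [-0.45  0.47  1.74 -0.    0.93 -1.69]
turn rotvec tool [-0.0005 -0.0005  0.0001] delta after turn [ 0.0004  0.0032 -0.0028]
```

View pics/t13.png

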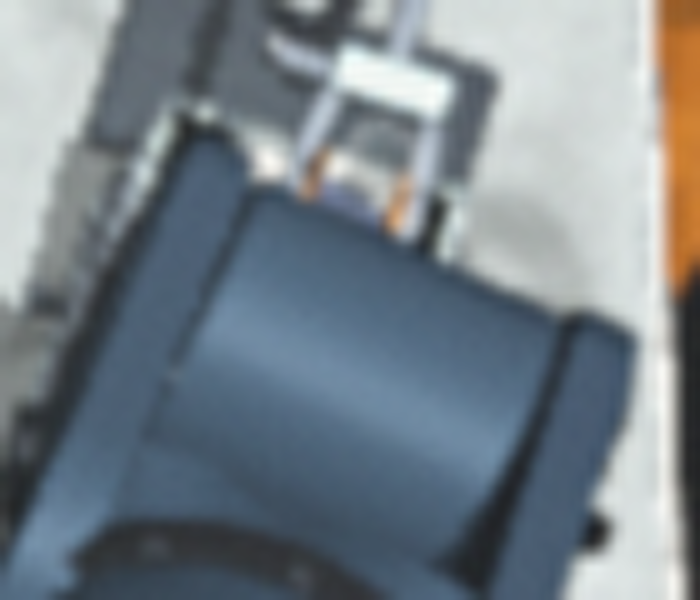

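View pics/s13.png

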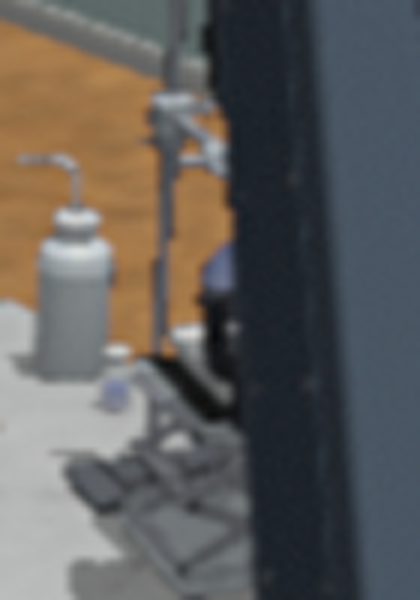

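```bash
python3 -m jog '[[[0,0,-0.0025],[0,0,0]],[[0,0.001,0],[0,0,0]],[[0,0.001,0],[0,0,0]],[[0,0,0],[0,0,0]],[[0,0,0],[0,0,0]]]'
python3 -m jog '[[[0,0.001,0],[0,0,0]],[[0,0,0],[0,0,0]],[[0,0.001,0],[0,0,0]],[[0,0,0],[0,0,0]],[[0,0,0],[0,0,0]]]'
```

```text
time_s: 23.13
eef_pos: [515.5, -199.2, 118.3]
ee_rot: [0.576, -0.576, -0.41, 0.41]
ft_force: [-0.5, 0.0, -1.7]
opening: 56.7
time_s: 23.55
eef_pos: [515.6, -199.2, 116.4]
ee_rot: [0.576, -0.576, -0.41, 0.41]
ft_force: [0.2, -0.4, -3.0]
opening: 56.8
```

```bash
python3 -m jog '[[[0,0.001,0],[0,0,0]],[[0,0,0],[0,0,0]],[[0,0,0],[0,0,0]],[[0,0,0],[0,0,0]],[[0,0,0],[0,0,0]]]'
python3 -m jog '[[[0,0.001,0],[0,0,0]],[[0,0,0],[0,0,0]],[[0,0,0],[0,0,0]],[[0,0,0],[0,0,0]],[[0,0,0],[0,0,0]]]'
python3 -m jog '[[[0,0.001,0],[0,0,0]],[[0,0,0],[0,0,0]],[[0,0,0],[0,0,0]],[[0,0,0],[0,0,0]],[[0,0,0],[0,0,0]]]'
```

```text
time_s: 23.97
eef_pos: [515.7, -199.2, 115.6]
ee_rot: [-0.576, 0.576, 0.41, -0.41]
ft_force: [-2.3, 1.0, 2.2]
opening: 56.8
time_s: 24.38
eef_pos: [515.7, -199.3, 115.2]
ee_rot: [-0.576, 0.576, 0.41, -0.41]
ft_force: [-6.1, 1.9, 10.9]
opening: 56.7
time_s: 24.8
eef_pos: [515.6, -199.2, 114.6]
ee_rot: [-0.576, 0.576, 0.41, -0.41]
ft_force: [-7.3, 3.2, 15.7]
opening: 57.2
```

```bash
python3 -m jog '[[[0,-0.001,0],[0,0,0]],[[0,0,0],[0,0,0]],[[0,0,0],[0,0,0]],[[0,0,0],[0,0,0]],[[0,0,0],[0,0,0]]]' 0.0854
python3 -m jog '[[[0,0,0.01],[0,0,0]],[[0,0,0.02],[0,0,0]],[[0,0,0.03],[0,0,0]],[[0,0,0.035],[0,0,0]],[[0,0,0.035],[0,0,0]]]'
python3 - <<'E'
from h import *
np.set_printoptions(precision=1,suppress=True)
f=robot.grab_frame("top");save(f,"t14",(290,130,370,210),8)
jx=np.array([.945,-.327]);jy=np.array([.327,.945]);c0=np.array([594,-225.8])
C=cloud(f);s=seg(f,"stirrer")
if s:
  P=C[s["pixels"]];k=(P[:,2]>140)&(P[:,2]<170);P=P[k];v,u=np.nonzero(s["pixels"]);u=u[k];v=v[k]
  W=np.array([at_z(f,(a,b),155)[:2] for a,b in zip(u,v)]);q=np.c_[(W-c0)@jx,(W-c0)@jy]
  print(s["score"],len(P),np.median(P[:,2]),rect(W),np.percentile(q,[0,2,50,98,100],axis=0))
m=robot.mark_of(f,"stir_plate")
if m: print(m[0]["score"],m[0]["pixel"],at_z(f,m[0]["pixel"],155))
E
```

```text
time_s: 25.22
eef_pos: [515.6, -199.2, 114.2]
ee_rot: [0.576, -0.576, -0.41, 0.41]
ft_force: [-0.4, -0.4, 0.1]
opening: 85.2
time_s: 25.63
eef_pos: [391.4, -156.0, 114.1]
ee_rot: [0.576, -0.576, -0.41, 0.41]
ft_force: [-0.1, 0.6, 0.4]
opening: 85.4
0.81 567 153.02549704138121 (array([ 570.8, -217.1]), array([ 55.8, 159.4]), 70.2) [[-104.5  -27.3]
 [-101.6  -26.1]
 [ -54.3    2.9]
 [  47.7   27.4]
 [  55.1   28.7]]
0.57 [329.1, 168.7] [ 599.1 -234.4  155. ]
```

View pics/t14.png

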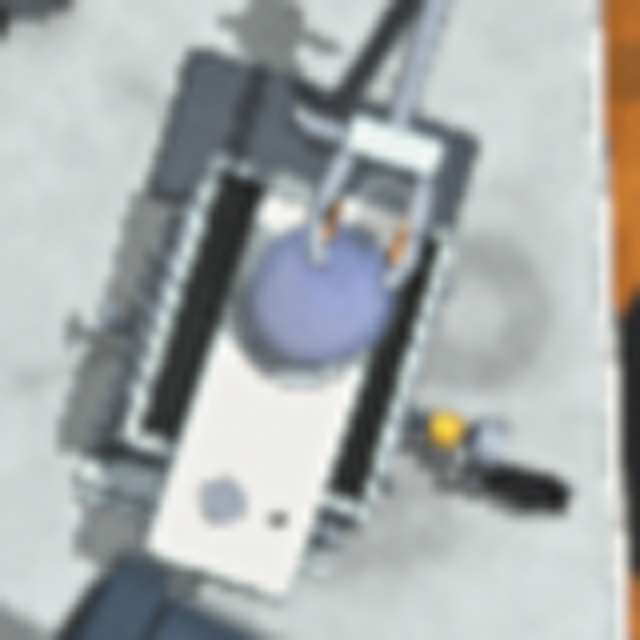

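```bash
python3 - <<'E'
from h import *
np.set_printoptions(precision=1,suppress=True)
f=robot.grab_frame("top");C=cloud(f);im=f["image"].astype(int)
jx=np.array([.945,-.327]);jy=np.array([.327,.945]);c0=np.array([594.3,-226.5])
m=np.zeros((384,512),bool);m[182:198,346:366]=1
m&=(im.max(-1)<60)
P=C[m];P0=P[(P[:,2]>30)&(P[:,2]<75)]
v,u=np.nonzero(m)
q=np.c_[(P0[:,:2]-c0)@jx,(P0[:,:2]-c0)@jy,P0[:,2]]
print(len(P0),np.median(q,0),np.percentile(q,[2,98],axis=0),rect(q[:,:2]))
zt=np.median(q[:,2])
W=np.array([at_z(f,(a,b),50)[:2] for a,b in zip(u,v)]);q=np.c_[(W-c0)@jx,(W-c0)@jy];print(rect(q),np.percentile(q,[0,50,100],axis=0))
mm=robot.mark_of(f,"crank_knob");print([ (x["score"],x["pixel"],(at_z(f,x["pixel"],45)[:2]-c0)@jx,(at_z(f,x["pixel"],45)[:2]-c0)@jy) for x in mm])
E
```

```text
24 [  -4.7 -118.6   50.5] [[  -8.7 -130.7   45.2]
 [  -0.3 -103.9   56. ]] (array([  -5.1, -117.4]), array([ 7.9, 27. ]), 7.7)
(array([  -5.2, -117.7]), array([ 9. , 27.4]), 4.7) [[  -9.6 -131.4]
 [  -4.8 -118.6]
 [   0.  -103.8]]
[(0.59, [216.8, 167.9], np.float64(-80.22968675560574), np.float64(334.49790506800497)), (0.53, [356.2, 188.3], np.float64(4.858938986699406), np.float64(-120.06248386668298))]
```

```bash
python3 -m jog '[[[0,0,0.01],[0,0.1,0]],[[0,0,0],[0,0.12,0]],[[0,0,0],[0,0.12,0]],[[0,0,0],[0,0.12,0]],[[0,0,0],[0,0.12,0]]]' 0.06
python3 -m jog '[[[0,0,0],[0,0.12,0]],[[0,0,0],[0,0.12,0]],[[0,0,0],[0,0.12,0]],[[0,0,0],[0,0.12,0]],[[0,0,0],[0,0.12,0]]]'
python3 -m jog '[[[0,0,0],[0,0.12,0]],[[0,0,0],[0,0.12,0]],[[0,0,0],[0,0.12,0]],[[0,0,0],[0,0.03,0]],[[0,0,0],[0,0,0]]]'
python3 to.py 549 -342 115 -19.1
```

```text
time_s: 26.3
eef_pos: [384.5, -153.9, 114.4]
ee_rot: [-0.67, 0.67, 0.226, -0.226]
ft_force: [1.1, -0.5, -0.4]
opening: 60.0
time_s: 26.72
eef_pos: [384.5, -153.8, 114.4]
ee_rot: [-0.707, 0.707, 0.018, -0.018]
ft_force: [0.3, -0.5, 0.8]
opening: 60.2
time_s: 27.13
eef_pos: [384.4, -153.8, 114.4]
ee_rot: [-0.697, 0.697, -0.117, 0.118]
ft_force: [0.3, 0.2, -0.3]
opening: 60.0
tool delta m [ 0.2173 -0.0004 -0.1238] dist 250.1
yaw of tool x -19.15 down axis [ 6.e-04 -3.e-04 -1.e+00] joints [-0.49  0.26  2.08  0.    0.8  -0.16]
turn rotvec tool [ 0.0001 -0.0009  0.0007] delta after turn [ 0.2171 -0.0006 -0.124 ]
```

```bash
python3 -m jog '[[[0,0,-0.03],[0,0,0]],[[0,0,-0.032],[0,0,0]],[[0,0,-0.032],[0,0,0]],[[0.015,0,-0.03],[0,0,0]],[[0.032,0,0],[0,0,0]]]' 0.05
python3 -m jog '[[[0.035,0,0],[0,0,0]],[[0.035,0,0],[0,0,0]],[[0.035,0,0],[0,0,0]],[[0.035,0,0],[0,0,0]],[[0.03,0,0],[0,0,0]]]'
python3 -m jog '[[[0,0,0],[0,0,0]],[[0,0.02,0],[0,0,0]],[[0,0.02,0],[0,0,0]],[[0,0.015,0],[0,0,0]],[[0,0,0],[0,0,0]]]'
python3 to.py 549 -342 10 -19.1
python3 - <<'E'
from h import *
np.set_printoptions(precision=1,suppress=True)
f=robot.grab_frame("top");save(f,"t15",(290,130,390,250),5)
g=robot.grab_frame("scene");save(g,"s15",(240,80,360,230),4)
E
```

```text
time_s: 27.55
eef_pos: [385.3, -289.9, 114.4]
ee_rot: [-0.697, 0.697, -0.118, 0.118]
ft_force: [0.2, 1.1, 0.7]
opening: 50.1
time_s: 27.97
eef_pos: [550.4, -342.2, 114.0]
ee_rot: [-0.697, 0.698, -0.116, 0.117]
ft_force: [-1.1, -0.1, 0.1]
opening: 49.9
time_s: 28.38
eef_pos: [546.5, -340.5, 55.9]
ee_rot: [0.698, -0.697, 0.118, -0.115]
ft_force: [-0.7, 0.7, -0.4]
opening: 50.0
tool delta m [ 0.0031  0.0459 -0.0007] dist 46.0
yaw of tool x -18.99 down axis [-0.0042  0.003  -1.    ] joints [-0.63  0.71  1.5   0.    0.94 -0.3 ]
turn rotvec tool [-0.0015  0.0019 -0.0049] delta after turn [ 0.0028  0.0459 -0.0006]
```

View pics/t15.png

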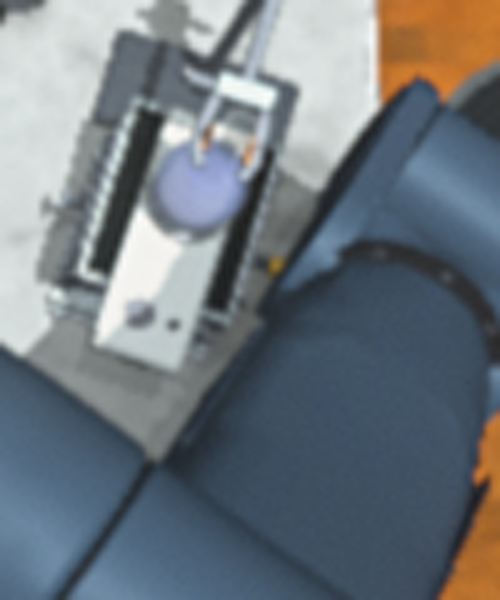

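View pics/s15.png

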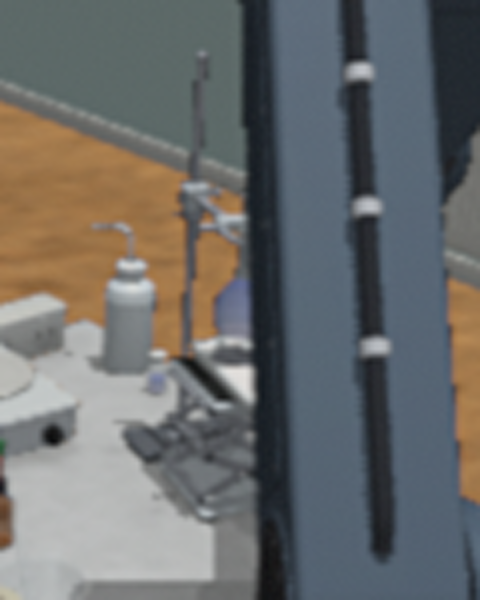

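```bash
python3 -m jog '[[[0.002,0.01,0],[0,0,0]],[[0,0.012,0],[0,0,0]],[[0,0.008,0],[0,0,0]],[[0,0,0],[0,0,0]],[[0,0,0],[0,0,0]]]'
python3 -m jog '[[[0,0.006,0],[0,0,0]],[[0,0.006,0],[0,0,0]],[[0,0.003,0],[0,0,0]],[[0,0,0],[0,0,0]],[[0,0,0],[0,0,0]]]'
python3 to.py 549 -342 9 -19.1
```

```text
time_s: 28.9
eef_pos: [549.5, -341.9, 28.8]
ee_rot: [0.698, -0.697, 0.118, -0.117]
ft_force: [0.8, 1.1, 1.8]
opening: 50.3
time_s: 29.32
eef_pos: [549.7, -342.0, 14.2]
ee_rot: [0.697, -0.697, 0.117, -0.117]
ft_force: [0.4, 0.1, -0.3]
opening: 50.1
tool delta m [-0.0007  0.0052 -0.0002] dist 5.3
yaw of tool x -19.08 down axis [-3.e-04  2.e-04 -1.e+00] joints [-0.63  0.77  1.51  0.    0.87 -0.3 ]
turn rotvec tool [-0.0001  0.0004 -0.0003] delta after turn [-0.0007  0.0052 -0.0002]
```

```bash
python3 -m jog '[[[0,0.003,0],[0,0,0]],[[0,0.002,0],[0,0,0]],[[0,0,0],[0,0,0]],[[0,0,0],[0,0,0]],[[0,0,0],[0,0,0]]]' 0.005
python3 -m jog '[[[0,0,0],[0,0,0]],[[0,0,0],[0,0,0]],[[0,0,0],[0,0,0]],[[0,0,0],[0,0,0]],[[0,0,0],[0,0,0]]]'
```

```text
time_s: 29.73
eef_pos: [549.9, -342.2, 9.4]
ee_rot: [-0.697, 0.697, -0.117, 0.117]
ft_force: [1.5, -0.2, -2.1]
opening: 13.4
time_s: 30.15
eef_pos: [549.8, -342.1, 9.4]
ee_rot: [-0.697, 0.697, -0.117, 0.117]
ft_force: [0.6, -0.4, -1.7]
opening: 13.6
```

```bash
cat > rows.py <<'E'
import sys,numpy as np,json
q0,dq,n=float(sys.argv[1]),float(sys.argv[2]),int(sys.argv[3])
# desired knob pos (mm) relative to fixed axis start
p=lambda q:np.array([28*np.sin(q),28*np.cos(q)+0.955*(q-3.29)])
for i in range(0,n,5):
    out=[]
    for k in range(5):
        a=q0+(i+k)*dq;d=p(a+dq)-p(a);out.append([round(d[0]/1000,4),round(-d[1]/1000,4)])
    print(round(q0+(i+5)*dq,2),out)
E
python3 rows.py 3.29 0.2 5; python3 rows.py 4.29 0.3 45
```

```text
4.29 [[np.float64(-0.0054), np.float64(-0.0016)], [np.float64(-0.005), np.float64(-0.0026)], [np.float64(-0.0045), np.float64(-0.0036)], [np.float64(-0.0037), np.float64(-0.0044)], [np.float64(-0.0028), np.float64(-0.005)]]
5.79 [[np.float64(-0.0023), np.float64(-0.0083)], [np.float64(0.0002), np.float64(-0.0087)], [np.float64(0.0027), np.float64(-0.0082)], [np.float64(0.0049), np.float64(-0.0071)], [np.float64(0.0067), np.float64(-0.0053)]]
7.29 [[np.float64(0.0079), np.float64(-0.0031)], [np.float64(0.0084), np.float64(-0.0006)], [np.float64(0.0081), np.float64(0.0018)], [np.float64(0.0071), np.float64(0.0041)], [np.float64(0.0055), np.float64(0.006)]]
8.79 [[np.float64(0.0034), np.float64(0.0074)], [np.float64(0.001), np.float64(0.008)], [np.float64(-0.0015), np.float64(0.0079)], [np.float64(-0.0039), np.float64(0.0071)], [np.float64(-0.0059), np.float64(0.0056)]]
10.29 [[np.float64(-0.0074), np.float64(0.0036)], [np.float64(-0.0082), np.float64(0.0013)], [np.float64(-0.0083), np.float64(-0.0012)], [np.float64(-0.0077), np.float64(-0.0037)], [np.float64(-0.0063), np.float64(-0.005
[... 405 characters left out ...]
p.float64(0.007), np.float64(0.0043)]]
14.79 [[np.float64(0.0054), np.float64(0.0061)], [np.float64(0.0032), np.float64(0.0074)], [np.float64(0.0008), np.float64(0.008)], [np.float64(-0.0017), np.float64(0.0079)], [np.float64(-0.004), np.float64(0.007)]]
16.29 [[np.float64(-0.006), np.float64(0.0055)], [np.float64(-0.0075), np.float64(0.0035)], [np.float64(-0.0083), np.float64(0.0011)], [np.float64(-0.0083), np.float64(-0.0014)], [np.float64(-0.0076), np.float64(-0.0038)]]
17.79 [[np.float64(-0.0062), np.float64(-0.0059)], [np.float64(-0.0043), np.float64(-0.0075)], [np.float64(-0.002), np.float64(-0.0084)], [np.float64(0.0005), np.float64(-0.0086)], [np.float64(0.003), np.float64(-0.0081)]]
```

```bash
python3 -m jog '[[[-0.0054,-0.0016,0],[0,0,0]],[[-0.005,-0.0026,0],[0,0,0]],[[-0.0045,-0.0036,0],[0,0,0]],[[-0.0037,-0.0044,0],[0,0,0]],[[-0.0028,-0.005,0],[0,0,0]]]'
cat > st.py <<'E'
from h import *
s=robot.read_state();c0=np.array([594.3,-226.5]);d=s["eef_pos"][:2]-c0
jx=np.array([.945,-.327]);jy=np.array([.327,.945]);F=s["ft_force"]
# axis in TCP terms: x0, z0 from grasp at q=3.29
x=d@jx;z=s["eef_pos"][2];
ax,az=-4.25-28*np.sin(3.29),9.4-28*np.cos(3.29)
q=np.arctan2(x-ax,z-az)
print("jack x %.1f y %.1f z %.1f  q~%.2f r %.1f  F jx %.1f jy %.1f z %.1f  open %.1f t %.2f"%(x,d@jy,z,q%(2*np.pi),np.hypot(x-ax,z-az),F[:2]@jx,F[:2]@jy,F[2],s["opening"],s["time_s"]))
E
python3 st.py
```

```text
time_s: 30.57
eef_pos: [531.0, -335.7, 28.2]
ee_rot: [-0.697, 0.698, -0.116, 0.119]
ft_force: [12.3, -2.0, 0.5]
opening: 13.5
jack x -24.1 y -123.9 z 28.2  q~4.36 r 25.6  F jx 12.2 jy 2.1 z 0.5  open 13.5 t 30.57
```

```bash
python3 -m jog '[[[-0.0003,-0.0083,0],[0,0,0]],[[0.0012,-0.0087,0],[0,0,0]],[[0.0027,-0.0082,0],[0,0,0]],[[0.0049,-0.0071,0],[0,0,0]],[[0.0067,-0.0053,0],[0,0,0]]]'
python3 st.py
```

```text
time_s: 30.98
eef_pos: [543.6, -339.8, 64.2]
ee_rot: [0.697, -0.697, 0.117, -0.117]
ft_force: [4.1, -1.5, -13.5]
opening: 13.7
jack x -10.9 y -123.7 z 64.2  q~5.91 r 29.2  F jx 4.4 jy -0.1 z -13.5  open 13.7 t 30.98
```

```bash
python3 -m jog '[[[0.0079,-0.0021,0],[0,0,0]],[[0.0084,0.0004,0],[0,0,0]],[[0.0081,0.0018,0],[0,0,0]],[[0.0071,0.0041,0],[0,0,0]],[[0.0055,0.006,0],[0,0,0]]]'
python3 st.py
```

```text
time_s: 31.4
eef_pos: [579.9, -352.4, 54.0]
ee_rot: [-0.697, 0.697, -0.117, 0.118]
ft_force: [1.0, 2.2, 2.6]
opening: 13.7
jack x 27.6 y -123.6 z 54.0  q~1.02 r 32.5  F jx 0.2 jy 2.4 z 2.6  open 13.7 t 31.40
```

```bash
python3 -m jog '[[[0.0034,0.0074,0],[0,0,0]],[[0.001,0.008,0],[0,0,0]],[[-0.0015,0.0079,0],[0,0,0]],[[-0.0039,0.0071,0],[0,0,0]],[[-0.0059,0.0056,0],[0,0,0]]]'
python3 st.py
python3 -m jog '[[[-0.0074,0.0036,0],[0,0,0]],[[-0.0082,0.0013,0],[0,0,0]],[[-0.0083,-0.0012,0],[0,0,0]],[[-0.0077,-0.0037,0],[0,0,0]],[[-0.0063,-0.0058,0],[0,0,0]]]'
python3 st.py
```

```text
time_s: 31.82
eef_pos: [571.5, -349.3, 16.9]
ee_rot: [0.698, -0.697, 0.118, -0.117]
ft_force: [-2.0, 5.3, 10.0]
opening: 13.7
jack x 18.7 y -123.5 z 16.9  q~2.39 r 27.6  F jx -3.6 jy 4.4 z 10.0  open 13.7 t 31.82
time_s: 32.23
eef_pos: [536.8, -337.8, 23.9]
ee_rot: [-0.697, 0.698, -0.116, 0.118]
ft_force: [7.3, 0.0, 2.0]
opening: 13.8
jack x -18.0 y -124.0 z 23.9  q~4.08 r 22.2  F jx 6.9 jy 2.4 z 2.0  open 13.8 t 32.23
```

```bash
python3 -m jog '[[[-0.0034,-0.0074,0],[0,0,0]],[[-0.0021,-0.0084,0],[0,0,0]],[[0.0004,-0.0081,0],[0,0,0]],[[0.0028,-0.0077,0],[0,0,0]],[[0.005,-0.007,0],[0,0,0]]]'
python3 st.py
python3 -m jog '[[[0.0068,-0.0052,0],[0,0,0]],[[0.0079,-0.003,0],[0,0,0]],[[0.0084,-0.0005,0],[0,0,0]],[[0.0081,0.002,0],[0,0,0]],[[0.007,0.0043,0],[0,0,0]]]'
python3 st.py
```

```text
time_s: 32.65
eef_pos: [537.7, -338.2, 62.6]
ee_rot: [0.698, -0.697, 0.118, -0.116]
ft_force: [-7.4, 0.6, 0.8]
opening: 13.4
jack x -17.0 y -124.1 z 62.6  q~5.70 r 30.6  F jx -7.2 jy -1.9 z 0.8  open 13.4 t 32.65
time_s: 33.07
eef_pos: [576.1, -351.1, 65.3]
ee_rot: [-0.697, 0.697, -0.117, 0.117]
ft_force: [-1.1, 1.9, 0.2]
opening: 13.5
jack x 23.5 y -123.7 z 65.3  q~0.70 r 36.8  F jx -1.7 jy 1.5 z 0.2  open 13.5 t 33.07
```

```bash
cat > fit.py <<'E'
import numpy as np
from scipy.optimize import least_squares
D=np.array([(-4.25,9.4,3.3),(-24.1,28.2,4.3),(-10.9,64.2,5.8),(27.6,54,7.3),(18.7,16.9,8.8),(-18,23.9,10.3),(-17,62.6,11.8),(23.5,65.3,13.3)])
def qs(p):
    q=D[:,2].copy()
    for _ in range(5):
        a=np.arctan2(D[:,0]-p[0],D[:,1]-p[1]-.955*(q-3.3)); q=a+2*np.pi*np.round((D[:,2]-a)/(2*np.pi))
    return q
def res(p):
    q=qs(p);return np.hypot(D[:,0]-p[0],D[:,1]-p[1]-.955*(q-3.3))-p[2]
for fixed in (0,1):
    s=least_squares((lambda p:res([p[0],p[1],28])) if fixed else res,[0,37,28][:2 if fixed else 3])
    p=list(s.x)+[28]*fixed;print(np.round(p,2),np.round(s.fun,2),np.round(qs(p),3))
E
python3 fit.py
```

```text
[ 3.24 36.05 28.38] [-0.59  0.37  1.03 -0.23  0.56 -0.01 -0.96 -0.16] [ 3.415  4.398  5.781  7.329  8.861 10.271 11.736 13.367]
[ 3.12 36.07 28.  ] [-0.23  0.64  1.33  0.24  1.01  0.29 -0.68  0.29] [ 3.41   4.396  5.785  7.332  8.858 10.268 11.738 13.371]
```

```bash
cat > base.py <<'E'
import sys
from h import *
n=sys.argv[1];k=int(sys.argv[2])
A=np.mean([robot.grab_frame("scene")["image"].astype(np.float32) for _ in range(k)],0)
np.save(f"im_{n}.npy",A)
cv2.imwrite(f"pics/b_{n}.png",cv2.resize(cv2.cvtColor(A[100:190,260:330].astype(np.uint8),cv2.COLOR_RGB2BGR),None,fx=6,fy=6,interpolation=cv2.INTER_CUBIC))
E
python3 base.py q13 4; python3 st.py; python3 rows.py 13.37 0.3 5;python3 rows.py 14.87 0.1 15
```

```text
jack x 23.4 y -123.7 z 64.7  q~0.70 r 36.3  F jx 4.6 jy 2.2 z 2.1  open 13.8 t 33.27
14.87 [[np.float64(0.0048), np.float64(0.0065)], [np.float64(0.0026), np.float64(0.0077)], [np.float64(0.0001), np.float64(0.0081)], [np.float64(-0.0023), np.float64(0.0077)], [np.float64(-0.0046), np.float64(0.0067)]]
15.37 [[np.float64(-0.002), np.float64(0.0019)], [np.float64(-0.0022), np.float64(0.0017)], [np.float64(-0.0023), np.float64(0.0015)], [np.float64(-0.0025), np.float64(0.0012)], [np.float64(-0.0026), np.float64(0.001)]]
15.87 [[np.float64(-0.0027), np.float64(0.0007)], [np.float64(-0.0027), np.float64(0.0004)], [np.float64(-0.0028), np.float64(0.0002)], [np.float64(-0.0028), np.float64(-0.0001)], [np.float64(-0.0028), np.float64(-0.0004)]]
16.37 [[np.float64(-0.0027), np.float64(-0.0007)], [np.float64(-0.0027), np.float64(-0.001)], [np.float64(-0.0026), np.float64(-0.0012)], [np.float64(-0.0024), np.float64(-0.0015)], [np.float64(-0.0023), np.float64(-0.0017)]]
```

View pics/b_q13.png

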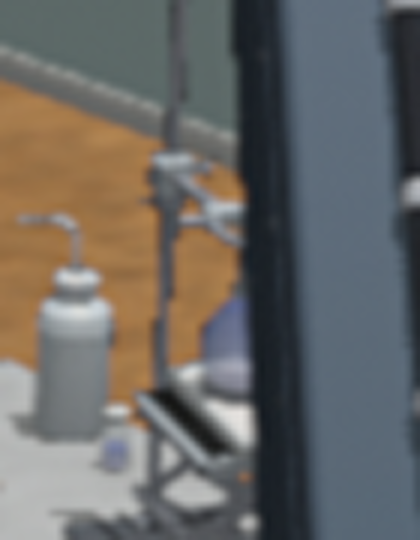

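```bash
python3 -m jog '[[[0.0048,0.0065,0],[0,0,0]],[[0.0026,0.0077,0],[0,0,0]],[[0.0001,0.0081,0],[0,0,0]],[[-0.0023,0.0077,0],[0,0,0]],[[-0.0046,0.0067,0],[0,0,0]]]'
python3 st.py
python3 -m jog '[[[-0.002,0.0019,0],[0,0,0]],[[-0.0022,0.0017,0],[0,0,0]],[[-0.0023,0.0015,0],[0,0,0]],[[0,0,0],[0,0,0]],[[0,0,0],[0,0,0]]]'
python3 st.py
cat > lift.py <<'E'
import sys
from h import *
a=np.load(f"im_{sys.argv[1]}.npy");b=np.load(f"im_{sys.argv[2]}.npy")
def sh(r):
    v0,v1,u0,u1=r
    g=[cv2.cvtColor(x.astype(np.float32)/255,cv2.COLOR_RGB2GRAY)[v0:v1,u0:u1] for x in(a,b)]
    W=np.eye(2,3,dtype=np.float32)
    try:
        cc,W=cv2.findTransformECC(g[0],g[1],W,cv2.MOTION_TRANSLATION,(3,200,1e-6),None,1)
        return np.round(W[:,2],3),round(cc,4)
    except Exception as e: return str(e)[:40]
for n,r in {"clamp":(122,140,282,300),"bottle":(142,174,264,280),"flask":(146,168,293,300),"platform edge":(162,180,281,298),"rodtop":(98,112,284,296)}.items(): print(n,sh(r))
E
python3 base.py q152 4; python3 lift.py q13 q152
```

```text
time_s: 33.68
eef_pos: [575.1, -350.6, 26.4]
ee_rot: [0.698, -0.697, 0.118, -0.117]
ft_force: [0.1, 4.3, 3.8]
opening: 13.9
jack x 22.5 y -123.6 z 26.4  q~2.01 r 25.0  F jx -1.3 jy 4.1 z 3.8  open 13.9 t 33.68
time_s: 34.1
eef_pos: [569.2, -348.7, 22.8]
ee_rot: [0.697, -0.697, 0.118, -0.117]
ft_force: [0.4, 4.4, -2.1]
opening: 13.4
jack x 16.2 y -123.7 z 22.8  q~2.29 r 21.7  F jx -1.0 jy 4.3 z -2.1  open 13.4 t 34.10
clamp (array([-0.018,  0.015], dtype=float32), 0.9826)
bottle (array([ 0.002, -0.   ], dtype=float32), 0.9999)
flask OpenCV(4.12.0) /io/opencv/modules/video/
platform edge (array([ 0.221, -0.676], dtype=float32), 0.9613)
rodtop (array([-0.007,  0.029], dtype=float32), 0.9912)
```

```bash
python3 rows.py 15.21 0.1 10; python3 -m jog '[[[-0.0025,0.0012,0],[0,0,0]],[[-0.0026,0.001,0],[0,0,0]],[[-0.0026,0.0007,0],[0,0,0]],[[-0.0027,0.0006,0],[0,0,0]],[[0,0,0],[0,0,0]]]'
python3 st.py;python3 base.py q156 4; python3 lift.py q13 q156;python3 lift.py q152 q156
```

```text
15.71 [[np.float64(-0.0025), np.float64(0.0011)], [np.float64(-0.0026), np.float64(0.0009)], [np.float64(-0.0027), np.float64(0.0006)], [np.float64(-0.0028), np.float64(0.0003)], [np.float64(-0.0028), np.float64(0.0)]]
16.21 [[np.float64(-0.0028), np.float64(-0.0002)], [np.float64(-0.0028), np.float64(-0.0005)], [np.float64(-0.0027), np.float64(-0.0008)], [np.float64(-0.0026), np.float64(-0.0011)], [np.float64(-0.0025), np.float64(-0.0013)]]
time_s: 34.72
eef_pos: [559.6, -345.5, 19.8]
ee_rot: [-0.697, 0.697, -0.117, 0.117]
ft_force: [2.2, 3.6, 2.8]
opening: 13.3
jack x 6.1 y -123.8 z 19.8  q~2.80 r 18.4  F jx 0.9 jy 4.2 z 2.8  open 13.3 t 34.72
clamp (array([ 0.016, -0.132], dtype=float32), 0.9702)
bottle (array([0.001, 0.001], dtype=float32), 0.9999)
flask OpenCV(4.12.0) /io/opencv/modules/video/
platform edge (array([ 0.159, -0.798], dtype=float32), 0.974)
rodtop (array([-0.024, -0.016], dtype=float32), 0.9988)
clamp (array([ 0.006, -0.174], dtype=float32), 0.9672)
bottle (array([-0.001,  0.001], dtype=float32), 0.9999)
flask (array([ 0.056, -0.218], dtype=float32), 0.9421)
platform edge (array([-0.045, -0.128], dtype=float32), 0.9847)
rodtop (array([ 0.015, -0.026], dtype=float32), 0.993)
```

```bash
cat > lk.py <<'E'
import sys
from h import *
def g(n): return cv2.cvtColor(np.load(f"im_{n}.npy").astype(np.float32),cv2.COLOR_RGB2GRAY)
a,b=g(sys.argv[1]),g(sys.argv[2])
for n,(v0,v1,u0,u1) in {"clamp arm":(130,142,289,300),"clamp head":(123,136,283,291),"bulb":(145,160,293,300),"clamp all":(123,142,283,300),"rodtop":(98,118,284,296)}.items():
    gy=np.gradient((a+b)/2,axis=0)[v0:v1,u0:u1].ravel();gx=np.gradient((a+b)/2,axis=1)[v0:v1,u0:u1].ravel();d=(b-a)[v0:v1,u0:u1].ravel()
    s,r,_,_=np.linalg.lstsq(np.c_[gx,gy],-d,rcond=None);print(n,"shift px",np.round(s,3),"rms d",round(float(d.std()),2),"res",round(float(np.sqrt(r[0]/len(d))),2))
E
for p in "q13 q152" "q13 q156" "q152 q156"; do echo $p; python3 lk.py $p; done
```

```text
q13 q152
clamp arm shift px [-0.281  0.004] rms d 6.48 res 5.24
clamp head shift px [-0.003 -0.001] rms d 0.38 res 0.38
bulb shift px [-0.062 -0.426] rms d 4.77 res 3.77
clamp all shift px [-0.143 -0.014] rms d 4.28 res 3.89
rodtop shift px [-0.009  0.004] rms d 0.44 res 0.44
q13 q156
clamp arm shift px [-0.059 -0.162] rms d 5.53 res 5.29
clamp head shift px [-0.015 -0.166] rms d 4.28 res 3.63
bulb shift px [ 0.095 -0.524] rms d 4.63 res 3.68
clamp all shift px [-0.038 -0.165] rms d 4.63 res 4.16
rodtop shift px [-0.01  0.  ] rms d 0.35 res 0.35
q152 q156
clamp arm shift px [ 0.222 -0.166] rms d 7.58 res 6.34
clamp head shift px [-0.012 -0.165] rms d 4.28 res 3.65
bulb shift px [ 0.156 -0.101] rms d 2.11 res 1.66
clamp all shift px [ 0.103 -0.155] rms d 5.6 res 5.03
rodtop shift px [-0.001 -0.003] rms d 0.45 res 0.45
```

```bash
python3 -m jog '[[[0.0027,-0.0004,0],[0,0,0]],[[0.0027,-0.0008,0],[0,0,0]],[[0,0,0],[0,0,0]],[[0,0,0],[0,0,0]],[[0,0,0],[0,0,0]]]'
python3 st.py;python3 base.py q154 4; python3 lk.py q152 q154
```

```text
time_s: 35.33
eef_pos: [564.8, -347.2, 20.6]
ee_rot: [0.697, -0.697, 0.117, -0.117]
ft_force: [1.8, 4.9, 3.6]
opening: 13.9
jack x 11.6 y -123.7 z 20.6  q~2.52 r 20.2  F jx 0.1 jy 5.3 z 3.6  open 13.9 t 35.33
clamp arm shift px [ 0.041 -0.019] rms d 2.04 res 1.91
clamp head shift px [-0.029 -0.069] rms d 3.1 res 3.05
bulb shift px [ 0.097 -0.04 ] rms d 1.59 res 1.3
clamp all shift px [ 0.023 -0.041] rms d 2.77 res 2.7
rodtop shift px [0.007 0.006] rms d 0.4 res 0.4
```

```bash
python3 -m jog '[[[0,0,0],[0,0,0]],[[0,0,0],[0,0,0]],[[0,0,0],[0,0,0]],[[0,0,0],[0,0,0]],[[0,0,0],[0,0,0]]]' 0.05
python3 -m jog '[[[0,-0.01,0],[0,0,0]],[[0,-0.02,0],[0,0,0]],[[0,-0.03,0],[0,0,0]],[[0,-0.035,0],[0,0,0]],[[0,-0.035,0],[0,0,0]]]'
python3 base.py qend 4; python3 lk.py q152 qend; python3 lk.py q154 qend
python3 to.py 385 -300 150
```

```text
time_s: 35.95
eef_pos: [564.7, -347.5, 20.6]
ee_rot: [-0.697, 0.697, -0.117, 0.117]
ft_force: [0.3, 0.0, -1.1]
opening: 50.4
time_s: 36.37
eef_pos: [564.6, -347.2, 152.6]
ee_rot: [0.697, -0.697, 0.117, -0.117]
ft_force: [-0.3, -0.0, 0.9]
opening: 50.1
clamp arm shift px [ 0.365 -0.034] rms d 9.32 res 8.29
clamp head shift px [ 0.023 -0.036] rms d 2.16 res 2.07
bulb shift px [0.074 0.043] rms d 2.43 res 2.3
clamp all shift px [0.286 0.002] rms d 8.09 res 7.56
rodtop shift px [0.001 0.003] rms d 0.51 res 0.52
clamp arm shift px [ 0.321 -0.015] rms d 8.32 res 7.53
clamp head shift px [0.061 0.039] rms d 3.08 res 3.07
bulb shift px [-0.045  0.105] rms d 1.99 res 1.89
clamp all shift px [0.268 0.053] rms d 7.42 res 6.98
rodtop shift px [-0.005 -0.004] rms d 0.39 res 0.39
tool delta m [-0.1858  0.0017 -0.0139] dist 186.4
yaw of tool x -19.08 down axis [ 0.0018 -0.0014 -1.    ] joints [-0.62  0.62  1.39 -0.    1.13 -0.29]
```

```bash
python3 -m jog '[[[-0.027,-0.005,-0.025],[0,0,0]],[[-0.027,-0.005,-0.025],[0,0,0]],[[-0.027,-0.005,-0.025],[0,0,0]],[[-0.027,-0.005,-0.025],[0,0,0]],[[-0.027,-0.005,-0.025],[0,0,0]]]'
python3 -m jog '[[[-0.027,-0.005,-0.025],[0,0,0]],[[-0.027,-0.005,-0.025],[0,0,0]],[[-0.027,-0.005,-0.025],[0,0,0]],[[-0.027,-0.005,-0.025],[0,0,0]],[[-0.027,-0.005,-0.025],[0,0,0]]]'
python3 -m jog '[[[-0.027,-0.005,-0.025],[0,0,0]],[[-0.027,-0.005,-0.025],[0,0,0]],[[0,0,0],[0,0,0]],[[0,0,0],[0,0,0]],[[0,0,0],[0,0,0]]]'
python3 base.py fin 4
python3 - <<'E'
from h import *
np.set_printoptions(precision=1,suppress=True)
r=cv2.cvtColor(cv2.imread("pics/scene0.png"),cv2.COLOR_BGR2RGB).astype(np.float32);np.save("im_start.npy",r)
f=robot.grab_frame("top");save(f,"t20",(280,120,380,250),5)
g=robot.grab_frame("scene");save(g,"s20",(270,110,320,210),8);save(g,"s20all")
save(f,"t20all")
C=cloud(f);s=seg(f,"stirrer")
jx=np.array([.945,-.327]);jy=np.array([.327,.945]);c0=np.array([594,-225.8])
v,u=np.nonzero(s["pixels"]);P=C[s["pixels"]];k=(P[:,2]>155)&(P[:,2]<200);u=u[k];v=v[k]
W=np.array([at_z(f,(a,b),178)[:2] for a,b in zip(u,v)]);print(s["score"],np.median(P[:,2]),rect(W));c,wh,an=rect(W)
im=f["image"].astype(int);m=(im[...,2]>im[...,0]+25)&(abs(C[...,0]-594)<80)&(abs(C[...,1]+226)<80);v,u=np.nonzero(m)
print("flask",at_z(f,((u.min()+u.max())/2,(v.min()+v.max())/2),206))
E
python3 lk.py start fin; python3 lk.py start q152
```

```text
time_s: 36.98
eef_pos: [394.3, -421.1, 174.5]
ee_rot: [0.698, -0.697, 0.118, -0.116]
ft_force: [0.2, -1.5, -0.1]
opening: 49.8
time_s: 37.4
eef_pos: [226.0, -495.1, 199.7]
ee_rot: [0.698, -0.697, 0.118, -0.117]
ft_force: [-0.1, -1.3, 0.2]
opening: 49.9
time_s: 37.82
eef_pos: [160.7, -524.3, 209.7]
ee_rot: [0.698, -0.697, 0.118, -0.117]
ft_force: [0.2, 0.8, -0.2]
opening: 50.1
0.63 175.59737126012288 (array([ 570.6, -218.2]), array([ 57.4, 158.4]), 70.6)
flask [ 622.6 -231.8  206. ]
clamp arm shift px [-0.02  -0.056] rms d 1.86 res 1.72
clamp head shift px [ 0.031 -0.031] rms d 2.23 res 2.15
bulb shift px [ 0.071 -0.55 ] rms d 6.98 res 6.71
clamp all shift px [-0.004 -0.046] rms d 2.36 res 2.29
rodtop shift px [ 0.015 -0.007] rms d 0.54 res 0.54
clamp arm shift px [-0.364 -0.03 ] rms d 9.14 res 9.32
clamp head shift px [-0.007  0.003] rms d 0.7 res 2.54
bulb shift px [-0.136 -0.396] rms d 7.3 res 6.74
clamp all shift px [-0.323 -0.05 ] rms d 7.82 res 8.08
rodtop shift px [-0.003  0.113] rms d 0.62 res 2.24
```

View pics/s20.png

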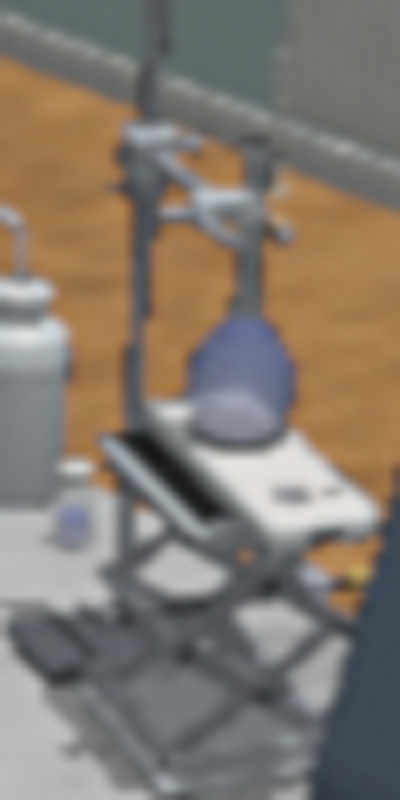

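View pics/t20all.png

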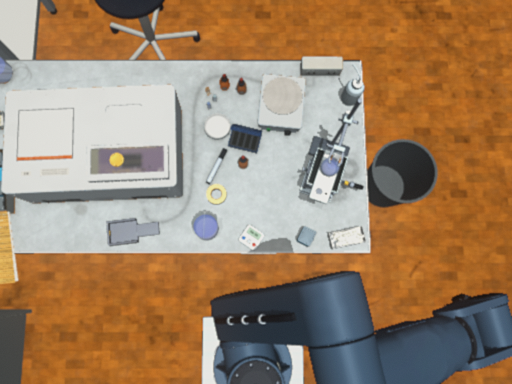

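```bash
python3 - <<'E'
from h import *
print(robot.finish_job())
E
```

```text
the job is handed in; nothing more can be done
None
```

The stirrer is on the jack platform, and its round plate is up against the bottom of the flask. I handed the job in at about 38 s of the 72 s allowed, with the arm clear of everything.

**What I did**
- I lifted the stirrer out of the cradle by its plate end and set it down on the bench. I then gripped it again by the control end, slid it in under the flask and laid it on the platform.
- I turned the crank by its knob through about 12 rad. That went just past contact, so I turned it back about 0.2 rad.

**Last checks**
- **Centring:** the camera puts the plate centre at (594.2, -226.5), and before I raised the jack it put the flask axis at about (593.8, -226.6). The calibration is only good to about 2 mm. My last attempt to find the flask in the overhead picture gave a plainly wrong point, (622.6, -231.8), so I ignored it.
- **Contact:** compared with the start picture, the clamp sits about 0.05 pixel higher, which I make roughly 0.2 mm of lift. The shift was clearer while cranking: none at about 15.2 rad, about 0.6 mm at 15.6, and about 0.3 mm after turning back. After I let go, it read smaller, and a shift this small is near what the camera can show.
- **Surroundings:** in the final overhead picture everything else stands where it did at the start. I did not measure each item again.

**What disagreed**
- **Gripper height:** the fingertips sat about 30 mm higher than the reported height implied. My first grasp in the cradle closed on nothing above the stirrer, and I corrected for the offset after that.
- **Crank centre:** the knob's circle was about 3 mm off in the jack's x from my estimate, and I corrected for that as I turned. The highest side force I read was about 14 N.

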